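# Blank off the open bays of a valve manifold

### The arm

A 7-joint arm with a two-finger parallel gripper is mounted at the origin on a cart in front of the work surface, level with it; the furniture and walls round the work are solid. World frame = base frame: x ahead of the robot, y to its left, z up, the work surface at z = 0. Lengths are in m, angles in rad, forces in N, time in s.
With the tool pointing down it reaches from about 0.35 to 0.9 m from the base axis. Payload 7.2 kg.
Tool frame: the origin (TCP) lies at the very end of the fingers, on their centre line; the grasp point (between the pads) lies 19 mm behind it; z points along the fingers, y is the direction in which the jaws open and shut (so a half turn about z gives the same grasp; the last joint's range is limited). The gripper opens to 88 mm and grips with 3 to 60 N. Pads are 20 mm wide; open, the fingers measure 115 mm over their backs; the gripper's body (75 mm by 178 mm) begins 61 mm behind the grasp point.
Start: joints at [1.261, 0.411, -0.013, 1.596, 0.006, 1.134, -0.082], TCP at [0.15, -0.607, 0.223] pointing down, gripper open.
Joint ranges: [-2.95, 2.95], [-0.29, 1.99], [-1.47, 1.44], [0.14, 2.54], [-1.03, 4.17], [0.13, 1.85], [-2.86, 2.86]. Speed limits (rad/s): [2.39, 2.39, 3.01, 3.01, 3.14, 3.14, 3.14].

### API

Orientations are given as [roll, pitch, yaw] about the fixed x, y, z axes, in that order (R = Rz(yaw) Ry(pitch) Rx(roll)).
In Python, from bench import ctrl gives the robot as it stands.
- The arm moves only by the tool jog_arm, never from a script. Its argument "increments" is one flat list of numbers, 7 for each row, row after row: the closure in counts, from 0 (fully open) to 255 (shut), then the shift along the tool's x, y, z in cm, then the turn, a rotation vector about the tool's x, y, z in units of 6 degrees (1.0 is 6 degrees). A call has 1 to 12 rows; each row shifts and turns the pose as measured when the row begins, along the tool's axes as they then stand; what a row does not reach is not made up. A row lasts 1/12 s, in which the tool goes at most 41.7 mm and 7.16 degrees, less where a joint would pass 70% of its speed; a pose out of reach is approached as far as the arm can. A call is refused whole if a number of a shift passes 4.17 or a number of a turn 1, either way. A call with a gripper value outside its range is refused whole. The fingers move at their own pace and stop on an object; "grip_force" is the grip in N (left out, the last holds). Time passes only in rows, so rows that do not move let the fingers close. It gives the time, the measured TCP pose, the force and the opening at its end, in the units of the state.
- ctrl.sense(): the state, without advancing time (a new reading comes with each control period).
- ctrl.read_camera(name): name is "scene" or "side" or "wrist"; returns the picture (400x640x3 uint8, red, green, blue); there is no depth.
- ctrl.camera_model(name): a dict with "K" (3x3 intrinsics, pixels), "pose" (4x4, takes a point from camera to world coordinates). Camera axes: x right, y down, z forward; pixel columns grow to the right and rows downward; lengths in m; the calibration is good to about 2 mm. A picture is of the moment at which its call begins: read the wrist's pose just before it. camera_model takes no time and is no camera call; for the wrist camera it gives the pose at the moment of the call.
- ctrl.finish_job(): hands the job in, once; it reports no verdict.
Trained networks look in the newest picture that a camera, given by its name, has taken for a name from the list of things; names that differ only in an ending like _2 or _b are one class to them, and where a whole thing is asked for, a point or a joint stands for the part that bears it (a point fixed in the world has none). Each returns a list of dicts, best first, with "conf" (0 to 1); they miss things now and then, are a little off and sometimes report something else, mostly with a low value. They report only what shows in the picture. A call takes as long as a camera call. They do not tell look-alikes from the thing itself.
- ctrl.boxes_of(camera, query): "location" ([x, y, z] in m, in world coordinates, good to about 4 mm: the middle of the surface that is visible of it).
- ctrl.regions_of(camera, query): "region" (400x640 bool, what is visible of it).
- ctrl.tip_of(camera, query): "location" ([x, y, z] in m, in world coordinates, good to about 4 mm: a listed point, or the origin of a listed thing).
The state is a dict: "time_s": time; "q": joint angles; "qvel": joint speeds; "tau": joint torques, N m; "tcp_pos": TCP position; "tool_rot": TCP orientation; "wrist_force": force on the tool from outside, world axes, zero at the start; "moment": the same for the moment, N m; "opening": finger opening in m.
Only numpy, scipy, OpenCV 4.12 (cv2) and the standard library are available. Lean on these libraries where they do the work, as an engineer would, in place of code of your own. Each camera call takes 0.05 s, during which the arm holds its last target. There are 200 camera calls.

### The job

First turn the valve's collar on the manifold to the shut mark (the long bar). With it shut, lay each grey blanking cap that is on the bench into an open bay of its own and press it straight down with the pusher, not with the fingers, until it has snapped fully home and lies level with the manifold. Then stand the pusher back upright in the black tray and turn the collar to the run mark (the single dot); leave the other things where they are.

Things in the scene. Friction and masses are not known exactly. Their poses are not given: they have to be found in the camera images.
- collar_ring (a joint): Shut-off collar on the valve at one end of the manifold, turning about the vertical axis of a fixed barrel; 0 = run (pointer at the single dot), 0.6 = half-way (two dots), 1.2 rad = shut (long bar mark), growing anticlockwise seen from above; end stops at -0.02 and 1.22. It clicks into these three positions and stays; climbing out of one takes about 0.1 N m; it starts somewhere from run to just past half-way.
- collar_grip (a point): Point on the axis of that collar, half-way up it (60 mm above the bench). The collar is a black ribbed cylinder, 54 mm in diameter, 24 mm high; a white pointer lug, 8 mm wide, sticks out 11 mm from it (to 38 mm from the axis) along this point's x axis, which turns with the collar. The barrel rises 13 mm above the collar; 13 mm below the collar is a white dial plate, 92 mm across, with black marks on the robot's side.
- manifold: Aluminium valve manifold, fixed, 64 mm (its x) by 300 mm (its y) by 32 mm high; origin on the underside. Along its y axis, three bays at y = -100, -32 and +36 mm and the valve barrel at y = +110 mm. Brass fittings on its +x side (the far side).
- bay_1 (a point): Centre of a bay's mouth, level with the manifold's top (32 mm above the bench), axes as the manifold's. Bay 32 (x) by 42 (y) mm, 18 deep, 2.5 mm chamfer at the mouth. Sprung catch bars in both short walls hold up a laid-in cap, top about 12 mm proud; under a straight push of 8 to 18 N on its top they yield, then snap into its grooves and hold it home, top level with the manifold.
- bay_2 (a point): Centre of a bay's mouth, level with the manifold's top (32 mm above the bench), axes as the manifold's. Bay 32 (x) by 42 (y) mm, 18 deep, 2.5 mm chamfer at the mouth. Sprung catch bars in both short walls hold up a laid-in cap, top about 12 mm proud; under a straight push of 8 to 18 N on its top they yield, then snap into its grooves and hold it home, top level with the manifold.
- bay_3 (a point): Centre of a bay's mouth, level with the manifold's top (32 mm above the bench), axes as the manifold's. Bay 32 (x) by 42 (y) mm, 18 deep, 2.5 mm chamfer at the mouth. Sprung catch bars in both short walls hold up a laid-in cap, top about 12 mm proud; under a straight push of 8 to 18 N on its top they yield, then snap into its grooves and hold it home, top level with the manifold.
- cap_a_mid (a point): Centre of a loose grey blanking cap, a block 30 mm (its x) by 40 mm (its y) by 18 mm high, right way up (z up), with a groove across each short end and a flat black disc on top; the point is 9 mm above its underside. All caps are alike and fit any bay either way round, long side along the manifold's y. May be absent.
- cap_b_mid (a point): Centre of a loose grey blanking cap, a block 30 mm (its x) by 40 mm (its y) by 18 mm high, right way up (z up), with a groove across each short end and a flat black disc on top; the point is 9 mm above its underside. All caps are alike and fit any bay either way round, long side along the manifold's y. May be absent.
- cap_c_mid (a point): Centre of a loose grey blanking cap, a block 30 mm (its x) by 40 mm (its y) by 18 mm high, right way up (z up), with a groove across each short end and a flat black disc on top; the point is 9 mm above its underside. All caps are alike and fit any bay either way round, long side along the manifold's y. May be absent.
- pusher_grip (a point): Hand pusher standing upright: a plain round steel bar 22 mm in diameter on a round rubber foot 26 mm across and 12 mm high; 76 mm high in all. This point is on its axis, 50 mm above the foot's underside.
- black_tray: Low black tray, fixed, 141 mm (its x) by 206 mm (its y), 30 mm high, floor 2 mm thick, inside 128 by 194 mm; origin at the centre of its underside. The pusher stands in it at the start.
- eraser: Bystander: eraser, 25x40x12 mm block; origin at the centre of its underside. Leave it alone.
- terminal_box: Bystander: small light-coloured box, 30x58x16 mm; origin at the centre of its underside. Leave it alone.
- driver_blue: Bystander: precision screwdriver with blue handle, 166 mm long, 11 mm thick; origin at the centre of its underside. Leave it alone.
- tape_1: Bystander: black roll of tape, 57 mm across, 19 mm high; origin at the centre of its underside. Leave it alone.
- bush_brass: Bystander: flanged brass bush, 28 mm across, 21 mm high; origin at the centre of its underside. Leave it alone.
- pusher: The same pusher; origin at the centre of the underside of its foot, z along its axis.
- cap_a: The same cap as point cap_a_mid; origin at the centre of its underside.
- cap_b: The same cap as point cap_b_mid; origin at the centre of its underside.
- cap_c: The same cap as point cap_c_mid; origin at the centre of its underside.
Things that resemble listed ones, but are neither listed nor needed, are in the scene too. What is shaped like the cap_b but purple or turquoise is not meant.

How it is judged:
On the way, in this order (a step that is already met when the one before it is completed fails the run):
1. the collar stands at the shut mark (value of joint collar_ring above 1.1 rad), for 0.2 s.
2. every cap is snapped home in a bay while the collar is shut (((horizontal distance between cap_a_mid and bay_1 below 0.005 m and z of cap_a_mid in the frame of bay_1 below -0.007 m and angle between cap_a_mid's own z axis and vertical below 0.08 rad) or (horizontal distance between cap_a_mid and bay_2 below 0.005 m and z of cap_a_mid in the frame of bay_2 below -0.007 m and angle between cap_a_mid's own z axis and vertical below 0.08 rad) or (horizontal distance between cap_a_mid and bay_3 below 0.005 m and z of cap_a_mid in the frame of bay_3 below -0.007 m and angle between cap_a_mid's own z axis and vertical below 0.08 rad)) and ((horizontal distance between cap_b_mid and bay_1 below 0.005 m and z of cap_b_mid in the frame of bay_1 below -0.007 m and angle between cap_b_mid's own z axis and vertical below 0.08 rad) or (horizontal distance between cap_b_mid and bay_2 below 0.005 m and z of cap_b_mid in the frame of bay_2 below -0.007 m and angle between cap_b_mid's own z axis and vertical below 0.08 rad) or (horizontal distance between cap_b_mid and bay_3 below 0.005 m and z of cap_b_mid in the frame of bay_3 below -0.007 m and angle between cap_b_mid's own z axis and vertical below 0.08 rad)) and ((horizontal distance between cap_c_mid and bay_1 below 0.005 m and z of cap_c_mid in the frame of bay_1 below -0.007 m and angle between cap_c_mid's own z axis and vertical below 0.08 rad) or (horizontal distance between cap_c_mid and bay_2 below 0.005 m and z of cap_c_mid in the frame of bay_2 below -0.007 m and angle between cap_c_mid's own z axis and vertical below 0.08 rad) or (horizontal distance between cap_c_mid and bay_3 below 0.005 m and z of cap_c_mid in the frame of bay_3 below -0.007 m and angle between cap_c_mid's own z axis and vertical below 0.08 rad)) and value of joint collar_ring above 1.08 rad), for 0.2 s.
3. the collar is back at the run mark (value of joint collar_ring below 0.1 rad), for 0.2 s.
At the end, for the whole second after the job is handed in: Every cap present sits in a bay, within 5 mm of its centre, its top within 2 mm of level with the manifold and tilted less than 0.08 rad; the collar is within 0.1 rad of run; the pusher stands upright (within 0.1 rad) on the floor of the black tray, at rest (((horizontal distance between cap_a_mid and bay_1 below 0.005 m and z of cap_a_mid in the frame of bay_1 below -0.007 m and angle between cap_a_mid's own z axis and vertical below 0.08 rad) or (horizontal distance between cap_a_mid and bay_2 below 0.005 m and z of cap_a_mid in the frame of bay_2 below -0.007 m and angle between cap_a_mid's own z axis and vertical below 0.08 rad) or (horizontal distance between cap_a_mid and bay_3 below 0.005 m and z of cap_a_mid in the frame of bay_3 below -0.007 m and angle between cap_a_mid's own z axis and vertical below 0.08 rad)) and ((horizontal distance between cap_b_mid and bay_1 below 0.005 m and z of cap_b_mid in the frame of bay_1 below -0.007 m and angle between cap_b_mid's own z axis and vertical below 0.08 rad) or (horizontal distance between cap_b_mid and bay_2 below 0.005 m and z of cap_b_mid in the frame of bay_2 below -0.007 m and angle between cap_b_mid's own z axis and vertical below 0.08 rad) or (horizontal distance between cap_b_mid and bay_3 below 0.005 m and z of cap_b_mid in the frame of bay_3 below -0.007 m and angle between cap_b_mid's own z axis and vertical below 0.08 rad)) and ((horizontal distance between cap_c_mid and bay_1 below 0.005 m and z of cap_c_mid in the frame of bay_1 below -0.007 m and angle between cap_c_mid's own z axis and vertical below 0.08 rad) or (horizontal distance between cap_c_mid and bay_2 below 0.005 m and z of cap_c_mid in the frame of bay_2 below -0.007 m and angle between cap_c_mid's own z axis and vertical below 0.08 rad) or (horizontal distance between cap_c_mid and bay_3 below 0.005 m and z of cap_c_mid in the frame of bay_3 below -0.007 m and angle between cap_c_mid's own z axis and vertical below 0.08 rad)) and value of joint collar_ring below 0.1 rad and angle between pusher_grip's own z axis and vertical below 0.1 rad and x of pusher_grip in the frame of black_tray between -0.064 and 0.064 m and y of pusher_grip in the frame of black_tray between -0.097 and 0.097 m and z of pusher_grip in the frame of black_tray below 0.057 m and linear speed of pusher below 0.02 m/s); the robot touches nothing.
It fails at once if a cap touched by the fingers while it is pressed down below its resting place on the catches (press only with the pusher) ((contact force between the fingers and cap_a above 1 N and ((horizontal distance between cap_a_mid and bay_1 below 0.006 m and z of cap_a_mid in the frame of bay_1 between -0.012 and -0.005 m) or (horizontal distance between cap_a_mid and bay_2 below 0.006 m and z of cap_a_mid in the frame of bay_2 between -0.012 and -0.005 m) or (horizontal distance between cap_a_mid and bay_3 below 0.006 m and z of cap_a_mid in the frame of bay_3 between -0.012 and -0.005 m))) or (contact force between the fingers and cap_b above 1 N and ((horizontal distance between cap_b_mid and bay_1 below 0.006 m and z of cap_b_mid in the frame of bay_1 between -0.012 and -0.005 m) or (horizontal distance between cap_b_mid and bay_2 below 0.006 m and z of cap_b_mid in the frame of bay_2 between -0.012 and -0.005 m) or (horizontal distance between cap_b_mid and bay_3 below 0.006 m and z of cap_b_mid in the frame of bay_3 between -0.012 and -0.005 m))) or (contact force between the fingers and cap_c above 1 N and ((horizontal distance between cap_c_mid and bay_1 below 0.006 m and z of cap_c_mid in the frame of bay_1 between -0.012 and -0.005 m) or (horizontal distance between cap_c_mid and bay_2 below 0.006 m and z of cap_c_mid in the frame of bay_2 between -0.012 and -0.005 m) or (horizontal distance between cap_c_mid and bay_3 below 0.006 m and z of cap_c_mid in the frame of bay_3 between -0.012 and -0.005 m)))).
It fails at once if a bystander moved by more than 4 cm (distance of any of eraser, terminal_box, driver_blue, tape_1, bush_brass from where it was at the start of the episode above 0.04 m).
Of cap_a, cap_b, cap_c only 2 to 3 are there at a start; the rules pass over those that are not, and their reading is None.
At some moment in a run one of cap_a, cap_b, cap_c may be knocked a few centimetres aside while the robot is not near it.
It also fails if it takes over 208 s, if anything falls off the work surface, if the arm or the gripper's body presses on something with over 40 N, if the wrist force passes 120 N, or if a joint passes its speed limit or range.

## Working session

There is one attempt and no reset: what is moved stays moved. The work goes in short steps, Python scripts to look and compute and a tool call to move; the robot and the scene stay as the last step left them, time stands still between calls to the robot, and variables do not carry over. Pictures are saved under pics/ and viewed, about 12 in all and at most 16, crops included, and the job is handed in when it is done.

Besides the shell and the picture viewer there is one more tool, called after "Request:" by a JSON object that holds its "fn" and its "kwargs". jog_arm: Moves the arm, as the interface text tells. Its arguments: {"type":"object","properties":{"increments":{"type":"array","items":{"type":"number"}},"grip_force":{"type":"number"}},"required":["increments"]}

```bash
mkdir -p pics; ls
cat > h.py <<'E'
import numpy as np, cv2
from scipy.spatial.transform import Rotation as R
from bench import ctrl
def save(cam,name,crop=None,scale=1):
    im=ctrl.read_camera(cam)
    b=im[:,:,::-1]
    if crop: b=b[crop[1]:crop[3],crop[0]:crop[2]]
    if scale!=1: b=cv2.resize(b,None,fx=scale,fy=scale,interpolation=cv2.INTER_CUBIC)
    cv2.imwrite('pics/'+name+'.png',b); return im
def ray(cam,uv,z,m=None):
    m=m or ctrl.camera_model(cam); P=np.array(m['pose']);K=np.array(m['K'])
    d=P[:3,:3]@np.linalg.solve(K,[uv[0],uv[1],1]); o=P[:3,3]
    return o+d*(z-o[2])/d[2]
def proj(cam,p,m=None):
    m=m or ctrl.camera_model(cam); P=np.array(m['pose']);K=np.array(m['K'])
    c=P[:3,:3].T@(np.asarray(p)-P[:3,3]); q=K@c; return q[:2]/q[2]
E
python3 - <<'E'
from h import *
s=ctrl.sense(); print({k:np.round(v,3).tolist() for k,v in s.items()})
a=save('scene','s0'); b=save('side','d0'); 
for cam in ('scene','side'):
    print(cam, np.round(ctrl.camera_model(cam)['pose'],3).tolist())
    for q in ['collar_grip','manifold','bay_1','cap_a_mid','pusher_grip','black_tray','eraser','terminal_box','driver_blue','tape_1','bush_brass']:
        print(q,[(np.round(d['location'],3).tolist(),round(d['conf'],2)) for d in ctrl.tip_of(cam,q)])
print(ctrl.sense()['time_s'])
E
```

```text
pics
{'time_s': 0.0, 'q': [1.261, 0.412, -0.013, 1.597, 0.006, 1.134, -0.082], 'qvel': [0.001, 0.0, 0.002, 0.0, 0.001, -0.001, -0.001], 'tau': [0.0, -58.794, 0.642, -29.107, -0.054, 0.018, 0.0], 'tcp_pos': [0.15, -0.606, 0.222], 'tool_rot': [-3.14, 0.0, 0.242], 'wrist_force': [-0.512, -0.5, 0.198], 'moment': [0.041, -0.061, 0.024], 'opening': 0.088}
scene [[-0.66, -0.436, 0.612, -0.145], [-0.752, 0.379, -0.54, 0.557], [0.004, -0.816, -0.578, 0.666], [0.0, 0.0, 0.0, 1.0]]
collar_grip [([0.649, 0.045, 0.063], 0.51)]
manifold [([0.653, -0.066, 0.002], 0.62)]
bay_1 [([0.66, -0.162, 0.031], 0.89), ([0.657, -0.1, 0.028], 0.67), ([0.652, -0.03, 0.03], 0.56)]
cap_a_mid [([0.443, -0.218, 0.008], 0.59), ([0.65, 0.27, 0.005], 0.49)]
pusher_grip [([0.483, 0.221, 0.052], 0.79), ([0.651, 0.272, 0.003], 0.53)]
black_tray [([0.482, 0.269, 0.0], 0.73)]
eraser [([0.359, -0.143, 0.003], 0.58), ([0.438, -0.218, -0.001], 0.37)]
terminal_box [([0.526, -0.342, 0.002], 0.48)]
driver_blue [([0.37, 0.141, -0.006], 0.75)]
tape_1 [([0.6, -0.365, 0.003], 0.56)]
bush_brass [([0.654, -0.066, 0.001], 0.65), ([0.652, 0.27, 0.003], 0.6)]
side [[0.998, -0.04, 0.047, 0.423], [-0.062, -0.657, 0.751, -1.06], [0.001, -0.752, -0.659, 0.979], [0.0, 0.0, 0.0, 1.0]]
collar_grip [([0.646, 0.049, 0.057], 0.72)]
manifold [([0.656, -0.06, 0.002], 0.73)]
bay_1 [([0.663, -0.166, 0.034], 0.91), ([0.658, -0.092, 0.036], 0.83), ([0.653, -0.027, 0.032], 0.61)]
cap_a_mid [([0.441, -0.215, 0.01], 0.49)]
pusher_grip [([0.652, 0.268, 0.001], 0.62), ([0.482, 0.216, 0.053], 0.57)]
black_tray [([0.483, 0.267, -0.0], 0.81)]
eraser [([0.356, -0.142, -0.002], 0.49)]
terminal_box [([0.524, -0.34, 0.002], 0.49)]
driver_blue [([0.368, 0.147, 0.005], 0.62), ([0.446, -0.216, 0.009], 0.57)]
tape_1 [([0.602, -0.368, 0.002], 0.82), ([0.484, 0.214, 0.051], 0.72), ([0.485, 0.217, 0.001], 0.71)]
bush_brass [([0.653, 0.267, -0.002], 0.48)]
1.2
```

View pics/s0.png

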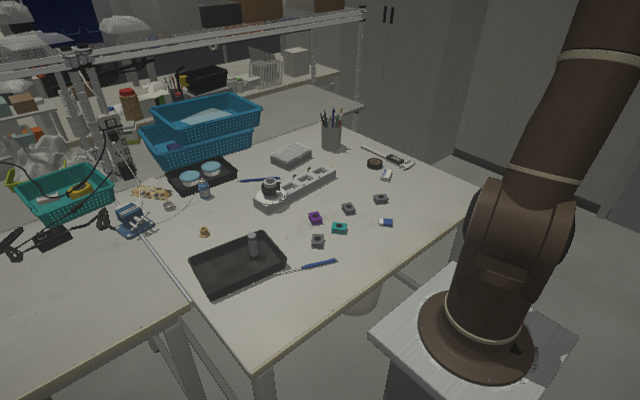

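View pics/d0.png

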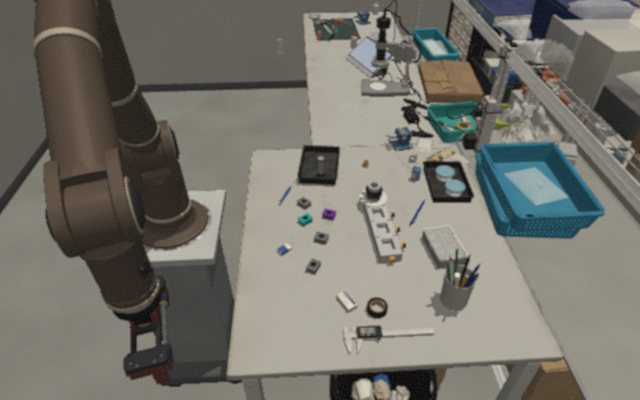

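The grey caps are at scene pixels (380,198), (348,208) and (317,241). The purple (315,217) and turquoise (339,228) blocks are decoys. The tray and pusher are at (252,245) and the collar at (268,190). Next I move to get a wrist view.

Request:
{"fn": "jog_arm", "kwargs": {"increments": [0,2.9,-2.75,-0.9,0,0,0,0,2.9,-2.75,-0.9,0,0,0,0,2.9,-2.75,-0.9,0,0,0,0,2.9,-2.75,-0.9,0,0,0,0,2.9,-2.75,-0.9,0,0,0,0,2.9,-2.75,-0.9,0,0,0,0,2.9,-2.75,-0.9,0,0,0,0,2.9,-2.75,-0.9,0,0,0,0,2.9,-2.75,-0.9,0,0,0,0,2.9,-2.75,-0.9,0,0,0,0,2.9,-2.75,-0.9,0,0,0,0,2.9,-2.75,-0.9,0,0,0]}}

```text
time_s: 2.2
tcp_pos: [0.408, -0.2008, 0.3299]
tool_rot: [3.139, 0.003, 0.225]
wrist_force: [1.9, 0.7, -0.3]
opening: 0.0879
```

```bash
cat >> h.py <<'E'
def plan(p,yaw):
    s=ctrl.sense(); Rt=R.from_euler('xyz',s['tool_rot']); Rg=R.from_euler('xyz',[np.pi,0,yaw])
    d=Rt.inv().apply(np.array(p)-s['tcp_pos'])*100; w=np.degrees((Rt.inv()*Rg).as_rotvec())/6
    n=max(np.linalg.norm(d)/4.1,np.linalg.norm(w)/1.0)
    print('at',np.round(s['tcp_pos'],4),np.round(s['tool_rot'],3),'t',round(s['time_s'],2),'need cm',np.round(d,2),'turn',np.round(w,2),'rows>=',round(n,1))
E
python3 - <<'E'
from h import *
for uv in [(380,198),(348,208),(317,240)]: print(ray('scene',uv,.018))
for uv in [(313,266),(321,237),(303,202)]: print(ray('side',uv,.018))
plan([.5,-.06,.33],0.066)
print(np.round(ctrl.sense()['q'],2))
print(np.round(ctrl.camera_model('wrist')['pose'],3))
E
```

```text
[ 0.43323848 -0.20640436  0.018     ]
[ 0.4607306  -0.09599612  0.018     ]
[0.41342265 0.06636993 0.018     ]
[ 0.43938557 -0.22548672  0.018     ]
[ 0.46810265 -0.11225543  0.018     ]
[0.41771169 0.05246815 0.018     ]
at [ 0.408  -0.2008  0.3299] [3.139e+00 3.000e-03 2.250e-01] t 2.2 need cm [ 12.11 -11.67  -0.08] turn [0.03 0.03 1.52] rows>= 4.1
[ 0.69  0.06 -0.36  1.8   0.02  1.29 -1.02]
[[ 0.223 -0.94  -0.258  0.479]
 [-0.975 -0.214 -0.062 -0.182]
 [ 0.003  0.265 -0.964  0.491]
 [ 0.     0.     0.     1.   ]]
```

Request:
{"fn": "jog_arm", "kwargs": {"increments": [0,2.8,-2.8,-0.5,0,0,0.35,0,2.8,-2.8,-0.5,0,0,0.35,0,2.8,-2.8,-0.5,0,0,0.35,0,2.8,-2.8,-0.5,0,0,0.35,0,1.5,-1.5,-0.5,0,0,0.1,0,0,0,0,0,0,0,0,0,0,0,0,0,0]}}

```text
time_s: 2.78
tcp_pos: [0.5197, -0.0384, 0.3594]
tool_rot: [3.139, -0.006, 0.072]
wrist_force: [0.7, -0.4, 0.1]
opening: 0.0877
```

Run:
```python
from h import *
plan([.58,.047,.2],0.066)
save('wrist','w1')
for q in ['collar_grip','bay_1','cap_a_mid','manifold','pusher_grip']:
    print(q,[(np.round(d['location'],4).tolist(),round(d['conf'],2)) for d in ctrl.tip_of('wrist',q)])
```

```text
at [ 0.5197 -0.0384  0.3594] [ 3.139 -0.006  0.072] t 2.78 need cm [ 6.53 -8.13 15.95] turn [ 0.03 -0.06  0.06] rows>= 4.6
collar_grip [([0.6466, 0.0487, 0.06], 0.57)]
bay_1 [([0.6491, -0.0264, 0.0314], 0.97), ([0.6612, -0.1615, 0.0308], 0.91), ([0.6577, -0.1, 0.0313], 0.9), ([0.4225, 0.0591, 0.0094], 0.2)]
cap_a_mid [([0.4431, -0.2183, 0.0068], 0.65), ([0.4669, -0.1063, -0.0008], 0.31)]
manifold [([0.6539, -0.065, 0.0002], 0.69), ([0.6463, 0.0461, 0.0583], 0.41)]
pusher_grip [([0.4884, 0.217, 0.0511], 0.89)]
```

View pics/w1.png

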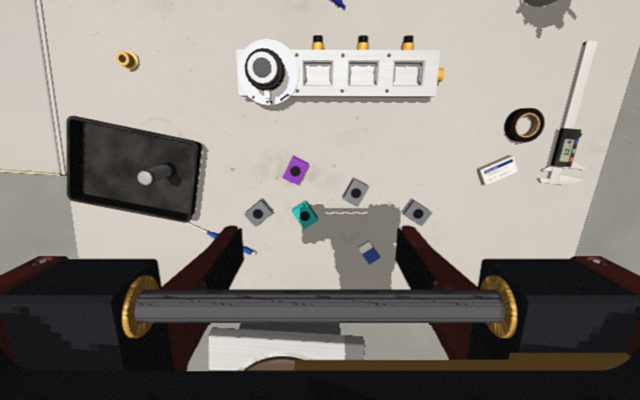

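The wrist view shows the manifold (240–440, 50–100) with the collar at (265,68). Grey caps are at (258,211), (355,191) and (417,211), and the pusher is at (150,175). I'll zoom in for angles.

Run:
```python
from h import *
b=cv2.imread('pics/w1.png')
c1=cv2.resize(b[35:110,235:445],None,fx=3.8,fy=3.8,interpolation=cv2.INTER_CUBIC)
c2=cv2.resize(b[165:235,235:445],None,fx=3.8,fy=3.8,interpolation=cv2.INTER_CUBIC)
cv2.imwrite('pics/w1z.png',np.vstack([c1,c2]))
m=ctrl.camera_model('wrist')
for q in ['cap_a','manifold','collar_ring']:
    for d in ctrl.regions_of('wrist',q):
        r=d['region'].astype(np.uint8); pts=np.argwhere(r)[:,::-1].astype(float)
        z={'cap_a':.018,'manifold':.032,'collar_ring':.072}[q]
        W=np.array([ray('wrist',p,z,m)[:2] for p in pts],np.float32)
        print(q,round(d['conf'],2),len(pts),pts.mean(0).round(1),'rect(m)',[np.round(v,4) for v in cv2.minAreaRect(W)])
```

```text
cap_a 0.97 424 [295.8 170.3] rect(m) [array([ 0.5013, -0.0027]), array([0.029 , 0.0417]), np.float64(66.949)]
cap_a 0.94 479 [355.6 191.5] rect(m) [array([ 0.4712, -0.1059]), array([0.0345, 0.0422]), np.float64(66.6189)]
cap_a 0.83 425 [416.6 211.8] rect(m) [array([ 0.442 , -0.2147]), array([0.0457, 0.03  ]), np.float64(60.5723)]
cap_a 0.82 403 [304.8 213.8] rect(m) [array([ 0.4259, -0.0219]), array([0.0415, 0.0316]), np.float64(34.8779)]
cap_a 0.8 413 [258.3 212.4] rect(m) [array([0.4235, 0.058 ]), array([0.0306, 0.0435]), np.float64(46.2824)]
cap_a 0.74 10472 [335.8  71.3] rect(m) [array([ 0.6634, -0.0639]), array([0.0956, 0.3183]), np.float64(6.3051)]
manifold 0.7 10465 [336.1  71.3] rect(m) [array([ 0.6614, -0.0631]), array([0.093 , 0.3095]), np.float64(6.3051)]
collar_ring 0.58 664 [267.7  72.3] rect(m) [array([0.6464, 0.0412]), array([0.0576, 0.0535]), np.float64(48.9501)]
collar_ring 0.46 697 [497.5 170.1] rect(m) [array([ 0.5305, -0.3059]), array([0.0295, 0.0545]), np.float64(28.3712)]
```

View pics/w1z.png

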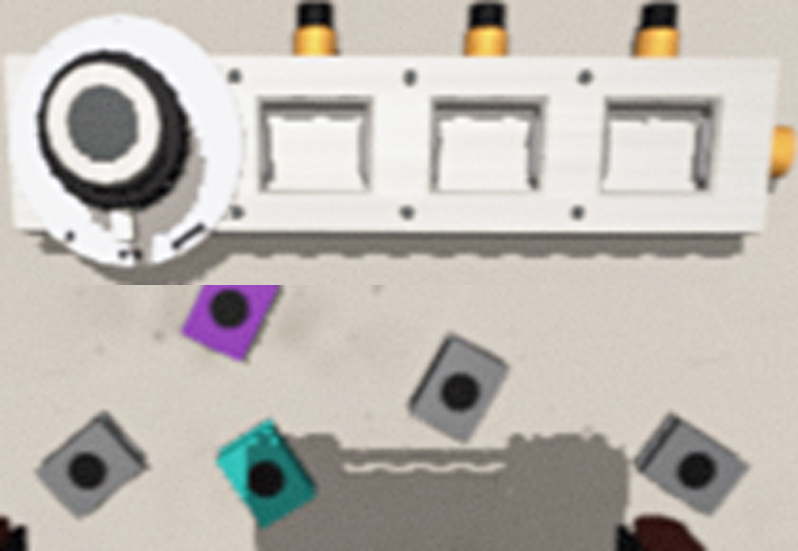

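The zoom shows the pointer near the two dots (half-way) and the long bar to the right, so shut is about 0.6 rad anticlockwise. Three bays are open. I'll go over the collar.

Run:
```python
from h import *
m=ctrl.camera_model('wrist')
f=lambda u,v:ray('wrist',(235+u/3.8,35+v/3.8),.032,m)[:2]
A=[f(5,57),f(780,57),f(12,232),f(766,232)]; print(np.round(A,4))
for a,b in((0,1),(2,3)): d=A[a]-A[b]; print('yaw',np.arctan2(-d[0],d[1]),np.linalg.norm(d))
print('mid',np.mean(A,0))
for u0,u1 in((259,372),(432,547),(602,718)):
    print(np.round(np.mean([f(u0,97),f(u1,97),f(u0,192),f(u1,192)],0),4), np.linalg.norm(f(u0,97)-f(u1,97)),np.linalg.norm(f(u0,97)-f(u0,192)))
print('collar barrel top',ray('wrist',(235+102/3.8,35+123/3.8),.085,m))
plan([.6465,.047,.13],0.07)
```

```text
[[ 0.6763  0.0925]
 [ 0.6967 -0.2065]
 [ 0.6121  0.0898]
 [ 0.6325 -0.2117]]
yaw 0.06811785221770833 0.2996144061304555
yaw 0.0675645933957863 0.30219361453848786
mid [ 0.65441157 -0.0589712 ]
[ 0.6528 -0.0292] 0.044019511792636204 0.03489158666686038
[ 0.6574 -0.0976] 0.044850923298430656 0.03491885522320302
[ 0.662  -0.1646] 0.045292719648385674 0.03499529143056105
collar barrel top [0.64808812 0.04516425 0.085     ]
at [ 0.5191 -0.0403  0.3596] [ 3.138 -0.006  0.068] t 3.23 need cm [13.16 -7.93 23.01] turn [ 0.03 -0.06 -0.02] rows>= 6.7
```

Request:
{"fn": "jog_arm", "kwargs": {"increments": [0,2.2,-1.4,2.5,0,0,0,0,2.2,-1.4,3,0,0,0,0,2.2,-1.4,3,0,0,0,0,2.2,-1.4,3,0,0,0,0,2.2,-1.4,3,0,0,0,0,1.5,-1,3,0,0,0,0,0.7,-0.5,3,0,0,0,0,0,0,0,0,0,0]}}

```text
time_s: 3.9
tcp_pos: [0.6553, 0.0489, 0.1506]
tool_rot: [3.133, -0.016, 0.056]
wrist_force: [-1.4, -0.2, -0.3]
opening: 0.0878
```

```bash
python3 -c "
from h import *
plan([.6475,.0455,.05],0.07)"
```

```text
at [0.6553 0.0489 0.1506] [ 3.133 -0.016  0.056] t 3.9 need cm [-0.96  0.2  10.05] turn [ 0.09 -0.15 -0.13] rows>= 2.5
```

Request:
{"fn": "jog_arm", "kwargs": {"increments": [0,-0.5,0.1,1.5,0.09,-0.15,-0.13,0,-0.3,0.1,2,0,0,0,0,0,0,2,0,0,0,0,0,0,1.5,0,0,0,0,0,0,0,0,0,0]}}

```text
time_s: 4.32
tcp_pos: [0.6479, 0.0438, 0.0821]
tool_rot: [-3.141, -0.0, 0.069]
wrist_force: [-0.7, 0.8, -0.3]
opening: 0.0881
```

```bash
python3 -c "
from h import *
plan([.6475,.0455,.05],0.07)"
```

```text
at [0.6479 0.0438 0.0821] [-3.141 -0.     0.069] t 4.32 need cm [-0.03 -0.18  3.21] turn [-0.   -0.   -0.01] rows>= 0.8
```

Descend, grip.

Request:
{"fn": "jog_arm", "kwargs": {"increments": [0,0,-0.1,1.5,0,0,0,0,0,-0.1,1.5,0,0,0,0,0,0,0.2,0,0,0,255,0,0,0,0,0,0,255,0,0,0,0,0,0,255,0,0,0,0,0,0,255,0,0,0,0,0,0,255,0,0,0,0,0,0,255,0,0,0,0,0,0], "grip_force": 30}}

```text
time_s: 5.07
tcp_pos: [0.6517, 0.0466, 0.0591]
tool_rot: [-3.139, -0.011, 0.066]
wrist_force: [2.5, 2.4, -8.9]
opening: 0.0532
```

Request:
{"fn": "jog_arm", "kwargs": {"increments": [255,0,0,0,0,0,-0.85,255,0,0,0,0,0,-0.85,255,0,0,0,0,0,-0.85,255,0,0,0,0,0,-0.85,255,0,0,0,0,0,-0.85,255,0,0,0,0,0,-0.85,255,0,0,0,0,0,-0.85,255,0,0,0,0,0,0]}}

```text
time_s: 5.73
tcp_pos: [0.6508, 0.0489, 0.059]
tool_rot: [3.14, -0.011, 0.717]
wrist_force: [1.2, 1.0, -2.4]
opening: 0.0536
```

```bash
python3 -c "
from h import *
plan([.648,.0455,.055],0.07+.62); s=ctrl.sense(); print(s['wrist_force'],s['moment'],s['opening'])"
```

```text
at [0.6508 0.0489 0.059 ] [ 3.14  -0.011  0.717] t 5.73 need cm [-0.44  0.07  0.4 ] turn [ 0.01 -0.1   0.26] rows>= 0.3
[ 1.17781676  0.96259626 -2.39940326] [ 0.0865376  -0.01715467 -0.4196614 ] 0.053555368045312635
```

Request:
{"fn": "jog_arm", "kwargs": {"increments": [0,0,0,0,0,0,0,0,0,0,0,0,0,0,0,0,0,0,0,0,0,0,0,0,0,0,0,0,0,0,0,-2,0,0,0,0,0,0,-4,0,0,0,0,0,0,-4,0,0,0,0,-2,0,-4,0,0,0.5,0,-2,1,-3,0,0,0.9,0,-2,1,-3,0,0,0.9,0,-2,1,-3,0,0,0.9,0,0,0,0,0,0,0]}}

```text
time_s: 6.73
tcp_pos: [0.5976, -0.022, 0.2951]
tool_rot: [-3.141, -0.008, 0.357]
wrist_force: [0.9, 0.2, 0.4]
opening: 0.0878
```

Run:
```python
from h import *
plan([.47,-.106,.15],0.4)
im=save('wrist','w2')
m=ctrl.camera_model('wrist')
u,v=proj('wrist',[.648,.0455,.05],m); print(u,v)
for q in ['cap_a']:
    for d in ctrl.regions_of('wrist',q):
        r=d['region'].astype(np.uint8); pts=np.argwhere(r)[:,::-1].astype(float)
        W=np.array([ray('wrist',p,.018,m)[:2] for p in pts],np.float32)
        print(q,round(d['conf'],2),len(pts),im[r>0].mean(0).round(),'rect(m)',[np.round(v,4) for v in cv2.minAreaRect(W)])
b=cv2.imread('pics/w2.png');u,v=int(u),int(v)
c=b[max(0,v-50):v+50,max(0,u-50):u+50]
cv2.imwrite('pics/w2z.png',np.hstack([cv2.resize(b,(640,400)),cv2.resize(c,(400,400),interpolation=cv2.INTER_CUBIC)])[:, 240:])
```

```text
at [ 0.5976 -0.022   0.2951] [-3.141 -0.008  0.357] t 6.73 need cm [-15.01   3.43  14.38] turn [-0.01 -0.08 -0.41] rows>= 5.1
286.439825826616 117.87115795811272
cap_a 0.66 583 [ 50. 138. 132.] rect(m) [array([ 0.4293, -0.0181]), array([0.0477, 0.0357]), np.float64(38.5699)]
cap_a 0.65 590 [61. 60. 60.] rect(m) [array([ 0.4751, -0.1001]), array([0.0387, 0.0446]), np.float64(64.2574)]
cap_a 0.4 56 [75. 75. 76.] rect(m) [array([ 0.4652, -0.1964]), array([0.0107, 0.0193]), np.float64(20.7825)]
```

View pics/w2z.png

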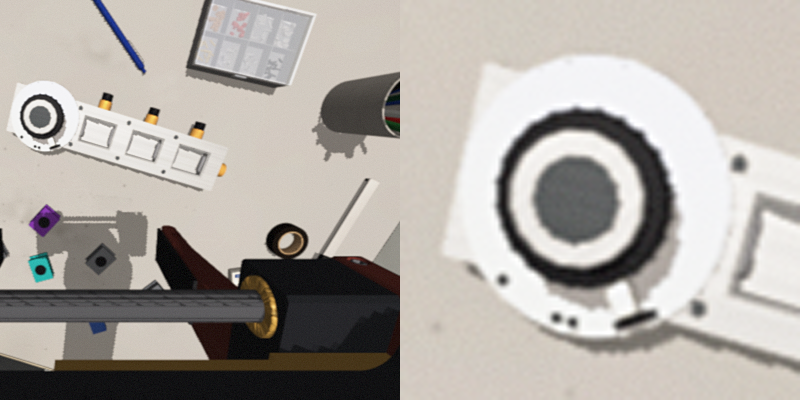

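The pointer now stands at the bar, so the collar is shut. Next is the middle cap (b).

```bash
cat >> h.py <<'E'
def rows(p,yaw,n,g=0):
    s=ctrl.sense(); R0=R.from_euler('xyz',s['tool_rot']); Rg=R.from_euler('xyz',[np.pi,0,yaw])
    w=(R0.inv()*Rg).as_rotvec(); D=np.array(p)-s['tcp_pos']; o=[]
    for i in range(n):
        Ri=R0*R.from_rotvec(w*i/n); o.append([g]+np.round(Ri.inv().apply(D/n)*100,2).tolist()+np.round(np.degrees(w/n)/6,2).tolist())
    print('at',np.round(s['tcp_pos'],4),np.round(s['tool_rot'],3),'t',round(s['time_s'],2),'q7',round(s['q'][6],2))
    for r in o: print(r)
E
python3 -c "
from h import *
rows([.471,-.104,.16],-.45,9,100)"
```

```text
at [ 0.5971 -0.0192  0.2903] [-3.137 -0.005  0.366] t 6.83 q7 -1.45
[100, -1.65, 0.39, 1.44, -0.01, -0.0, 0.87]
[100, -1.61, 0.53, 1.44, -0.01, -0.0, 0.87]
[100, -1.55, 0.67, 1.44, -0.01, -0.0, 0.87]
[100, -1.49, 0.81, 1.44, -0.01, -0.0, 0.87]
[100, -1.41, 0.94, 1.44, -0.01, -0.0, 0.87]
[100, -1.32, 1.06, 1.44, -0.01, -0.0, 0.87]
[100, -1.21, 1.18, 1.44, -0.01, -0.0, 0.87]
[100, -1.1, 1.28, 1.45, -0.01, -0.0, 0.87]
[100, -0.98, 1.38, 1.45, -0.01, -0.0, 0.87]
```

Request:
{"fn": "jog_arm", "kwargs": {"increments": [100,-1.65,0.4,1.4,0,0,0.87,100,-1.6,0.5,1.4,0,0,0.87,100,-1.55,0.7,1.4,0,0,0.87,100,-1.5,0.8,1.4,0,0,0.87,100,-1.4,0.95,1.4,0,0,0.87,100,-1.3,1.05,1.4,0,0,0.87,100,-1.2,1.2,1.4,0,0,0.87,100,-1.1,1.3,1.4,0,0,0.87,100,-1,1.4,1.4,0,0,0.87,100,0,0,0,0,0,0,100,0,0,0,0,0,0]}}

```text
time_s: 7.75
tcp_pos: [0.459, -0.0935, 0.1427]
tool_rot: [-3.135, 0.024, -0.465]
wrist_force: [1.2, 0.5, 0.2]
opening: 0.0535
```

```bash
cat >> h.py <<'E'
def capfind(near=None,z=.018):
    """grey cap pose: top face + disc, fit in metric top plane"""
    im=ctrl.read_camera('wrist'); m=ctrl.camera_model('wrist'); out=[]
    for d in ctrl.regions_of('wrist','cap_a'):
        r=d['region']; c=im[r].mean(0)
        pts=np.argwhere(r)[:,::-1]; W=np.array([ray('wrist',p,z,m)[:2] for p in pts],np.float32)
        (cx,cy),(w,h),a=cv2.minAreaRect(W); a=a if w>h else a+90
        # disc: dark pixels
        g=im.max(2).astype(float); t=np.percentile(g[r],5)+25; dk=r&(g<40)
        dm=np.array([ray('wrist',p,z,m)[:2] for p in np.argwhere(dk)[:,::-1]]).mean(0) if dk.sum()>5 else None
        print('cap conf',round(d['conf'],2),'n',len(pts),'px',pts.mean(0).round(),'rgb',c.round(),'c',np.round((cx,cy),4),'size',np.round((max(w,h),min(w,h)),4),'long yaw',round(np.radians((a+90)%180-90),3),'disc',None if dm is None else np.round(dm,4))
    return im
E
python3 - <<'E'
from h import *
plan([.471,-.104,.05],-.45)
im=capfind(); cv2.imwrite('pics/w3.png',im[:,:,::-1])
print([(np.round(d['location'],4),round(d['conf'],2)) for d in ctrl.tip_of('wrist','cap_a_mid')])
E
```

```text
at [ 0.459  -0.0935  0.1427] [-3.135  0.024 -0.465] t 7.75 need cm [1.76 0.46 9.22] turn [-0.07  0.23 -0.14] rows>= 2.3
cap conf 0.95 n 1298 px [326. 171.] rgb [114. 113. 113.] c [ 0.4711 -0.1044] size [0.041  0.0295] long yaw -0.415 disc [ 0.4695 -0.1036]
cap conf 0.83 n 733 px [283. 248.] rgb [ 45. 129. 124.] c [ 0.4182 -0.031 ] size [0.0436 0.0244] long yaw -0.508 disc [ 0.4214 -0.0224]
cap conf 0.63 n 1423 px [219. 191.] rgb [111.  54. 136.] c [ 0.5008 -0.0029] size [0.0426 0.0345] long yaw -0.415 disc [0.5003 0.0008]
cap conf 0.6 n 1476 px [438. 187.] rgb [82. 81. 82.] c [ 0.41   -0.1936] size [0.0447 0.0326] long yaw 1.077 disc [ 0.4064 -0.1951]
cap conf 0.48 n 103 px [219. 262.] rgb [79. 77. 77.] c [0.4395 0.0387] size [0.0252 0.0126] long yaw 0.402 disc [0.4297 0.037 ]
[(array([ 0.4063, -0.1991,  0.0088]), 0.77)]
```

View pics/w3.png

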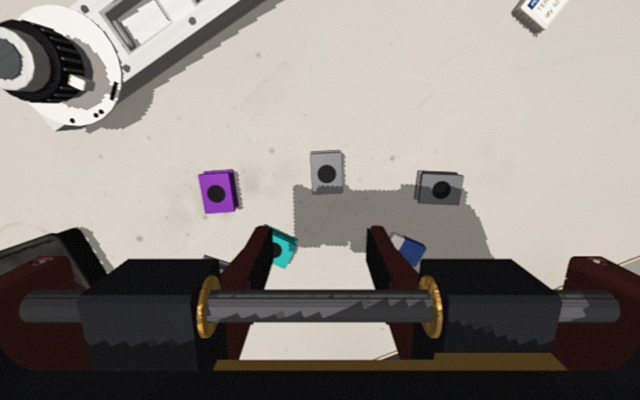

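The cap under the tool is at (326,171), giving (0.4705, -0.104) with yaw -0.415. Cap a was evidently knocked and is now near (0.408, -0.195).

Request:
{"fn": "jog_arm", "kwargs": {"increments": [100,0.5,0.15,3,-0.05,0.2,-0.2,100,0.5,0.15,3,0,0,-0.2,100,0.5,0.15,2.5,0,0,0,100,0.2,0.05,1,0,0,0,100,0,0,0.5,0,0,0]}}

```text
time_s: 8.32
tcp_pos: [0.4844, -0.1017, 0.0458]
tool_rot: [-3.133, -0.015, -0.408]
wrist_force: [-0.2, 0.2, -0.0]
opening: 0.0537
```

```bash
python3 -c "
from h import *
plan([.4705,-.104,.009],-.42)"
```

```text
at [ 0.4844 -0.1017  0.0458] [-3.133 -0.015 -0.408] t 8.32 need cm [-1.24  0.8   3.65] turn [-0.08 -0.14  0.11] rows>= 1.0
```

Request:
{"fn": "jog_arm", "kwargs": {"increments": [100,-0.5,0.4,0.5,-0.08,-0.14,0.1,100,-0.5,0.3,0.5,0,0,0,100,-0.2,0.1,0.3,0,0,0,100,0,0,0.2,0,0,0,100,0,0,0,0,0,0]}}

```text
time_s: 8.73
tcp_pos: [0.471, -0.1033, 0.0318]
tool_rot: [-3.141, -0.001, -0.417]
wrist_force: [-0.0, -0.2, 0.4]
opening: 0.053
```

```bash
python3 -c "
from h import *
plan([.4705,-.104,.009],-.42)"
```

```text
at [ 0.471  -0.1033  0.0318] [-3.141e+00 -1.000e-03 -4.170e-01] t 8.73 need cm [-0.02  0.09  2.28] turn [-0.   -0.01  0.03] rows>= 0.6
```

Request:
{"fn": "jog_arm", "kwargs": {"increments": [100,0,0.05,0.8,0,0,0,100,0,0,0.8,0,0,0,100,0,0,0.5,0,0,0,100,0,0,0.2,0,0,0,255,0,0,0,0,0,0,255,0,0,0,0,0,0,255,0,0,0,0,0,0,255,0,0,0,0,0,0,255,0,0,0,0,0,0,255,0,0,-1,0,0,0,255,0,0,-2,0,0,0,255,0,0,-4,0,0,0], "grip_force": 20}}

```text
time_s: 9.73
tcp_pos: [0.4672, -0.103, 0.0749]
tool_rot: [3.141, 0.008, -0.416]
wrist_force: [-0.1, -0.8, -0.0]
opening: 0.0295
```

```bash
python3 -c "
from h import *
rows([.657,-.0975,.10],-1.503,12,255)"
```

```text
at [ 0.4672 -0.103   0.0749] [ 3.141  0.008 -0.416] t 9.73 q7 -2.1
[255, 1.43, -0.68, -0.22, 0.0, 0.01, 0.86]
[255, 1.36, -0.81, -0.22, 0.0, 0.01, 0.86]
[255, 1.28, -0.93, -0.22, 0.0, 0.01, 0.86]
[255, 1.19, -1.04, -0.22, 0.0, 0.01, 0.86]
[255, 1.09, -1.14, -0.22, 0.0, 0.01, 0.86]
[255, 0.99, -1.24, -0.22, 0.0, 0.01, 0.86]
[255, 0.87, -1.32, -0.21, 0.0, 0.01, 0.86]
[255, 0.75, -1.39, -0.21, 0.0, 0.01, 0.86]
[255, 0.62, -1.46, -0.21, 0.0, 0.01, 0.86]
[255, 0.48, -1.51, -0.21, 0.0, 0.01, 0.86]
[255, 0.35, -1.54, -0.21, 0.0, 0.01, 0.86]
[255, 0.2, -1.57, -0.21, 0.0, 0.01, 0.86]
```

Yaw -1.5 would exceed joint 7's range, so I'll go round to +1.638 instead.

```bash
python3 -c "
from h import *
rows([.56,-.1,.11],.62,12,255)"
```

```text
at [ 0.4672 -0.103   0.0749] [ 3.141  0.008 -0.416] t 9.73 q7 -2.1
[255, 0.7, -0.34, -0.3, -0.0, 0.01, -0.82]
[255, 0.72, -0.27, -0.3, -0.0, 0.01, -0.82]
[255, 0.74, -0.21, -0.3, -0.0, 0.01, -0.82]
[255, 0.76, -0.15, -0.3, -0.0, 0.01, -0.82]
[255, 0.77, -0.08, -0.3, -0.0, 0.01, -0.82]
[255, 0.77, -0.01, -0.3, -0.0, 0.01, -0.82]
[255, 0.77, 0.05, -0.3, -0.0, 0.01, -0.82]
[255, 0.76, 0.12, -0.29, -0.0, 0.01, -0.82]
[255, 0.75, 0.19, -0.29, -0.0, 0.01, -0.82]
[255, 0.73, 0.25, -0.29, -0.0, 0.01, -0.82]
[255, 0.71, 0.31, -0.29, -0.0, 0.01, -0.82]
[255, 0.68, 0.37, -0.29, -0.0, 0.01, -0.82]
```

Request:
{"fn": "jog_arm", "kwargs": {"increments": [255,0.7,-0.35,-0.4,0,0,-0.82,255,0.7,-0.3,-0.4,0,0,-0.82,255,0.7,-0.2,-0.4,0,0,-0.82,255,0.75,-0.15,-0.4,0,0,-0.82,255,0.75,-0.1,-0.3,0,0,-0.82,255,0.75,0,-0.3,0,0,-0.82,255,0.75,0.05,-0.3,0,0,-0.82,255,0.75,0.1,-0.3,0,0,-0.82,255,0.75,0.2,-0.3,0,0,-0.82,255,0.7,0.25,-0.3,0,0,-0.82,255,0.7,0.3,-0.3,0,0,-0.82,255,0.7,0.35,-0.3,0,0,-0.82]}}

```text
time_s: 10.73
tcp_pos: [0.5645, -0.0992, 0.1373]
tool_rot: [3.131, -0.003, 0.66]
wrist_force: [0.0, 0.6, 0.3]
opening: 0.0301
```

```bash
python3 -c "
from h import *
rows([.657,-.0975,.10],1.638,12,255)"
```

```text
at [ 0.5645 -0.0992  0.1373] [ 3.131e+00 -3.000e-03  6.600e-01] t 10.73 q7 -1.16
[255, 0.62, 0.46, 0.32, 0.01, 0.0, -0.78]
[255, 0.58, 0.51, 0.32, 0.01, 0.0, -0.78]
[255, 0.53, 0.55, 0.32, 0.01, 0.0, -0.78]
[255, 0.49, 0.59, 0.32, 0.01, 0.0, -0.78]
[255, 0.44, 0.63, 0.32, 0.01, 0.0, -0.78]
[255, 0.38, 0.67, 0.32, 0.01, 0.0, -0.78]
[255, 0.33, 0.7, 0.32, 0.01, 0.0, -0.78]
[255, 0.27, 0.72, 0.31, 0.01, 0.0, -0.78]
[255, 0.21, 0.74, 0.31, 0.01, 0.0, -0.78]
[255, 0.15, 0.76, 0.31, 0.01, 0.0, -0.78]
[255, 0.09, 0.77, 0.31, 0.01, 0.0, -0.78]
[255, 0.03, 0.77, 0.31, 0.01, 0.0, -0.78]
```

Request:
{"fn": "jog_arm", "kwargs": {"increments": [255,0.6,0.45,0.2,0,0,-0.78,255,0.6,0.5,0.2,0,0,-0.78,255,0.55,0.55,0.2,0,0,-0.78,255,0.5,0.6,0.2,0,0,-0.78,255,0.45,0.65,0.2,0,0,-0.78,255,0.4,0.65,0.2,0,0,-0.78,255,0.35,0.7,0.2,0,0,-0.78,255,0.25,0.7,0.3,0,0,-0.78,255,0.2,0.75,0.3,0,0,-0.78,255,0.15,0.75,0.3,0,0,-0.78,255,0.1,0.75,0.3,0,0,-0.78,255,0,0.75,0.3,0,0,-0.7]}}

```text
time_s: 11.73
tcp_pos: [0.6608, -0.0977, 0.1223]
tool_rot: [3.128, 0.013, 1.681]
wrist_force: [0.1, 0.2, -0.2]
opening: 0.0299
```

Run:
```python
from h import *
plan([.657,-.0975,.06],1.638)
im=save('wrist','w4')
print([(np.round(d['location'],4).tolist(),round(d['conf'],2)) for d in ctrl.tip_of('wrist','bay_1')])
```

```text
at [ 0.6608 -0.0977  0.1223] [3.128 0.013 1.681] t 11.73 need cm [ 0.15 -0.46  6.22] turn [0.13 0.12 0.41] rows>= 1.5
[([0.6588, -0.0961, 0.0346], 0.66), ([0.6516, -0.0286, 0.0331], 0.64)]
```

View pics/w4.png

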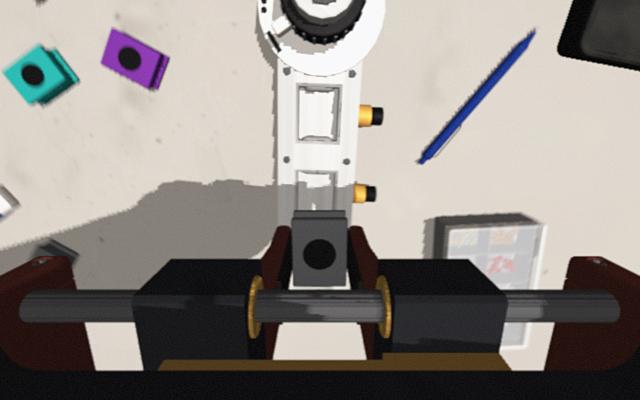

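Cap held with its disc at (318,255). Bay 3's mouth is about (297–341, 83–140).

Run:
```python
from h import *
m=ctrl.camera_model('wrist'); s=ctrl.sense()
d=ray('wrist',(318.5,255),s['tcp_pos'][2]+.009,m); print('disc',d, 'tool off',R.from_euler('xyz',s['tool_rot']).inv().apply(d-s['tcp_pos']))
im=cv2.imread('pics/w4.png')
C=[ray('wrist',p,.032,m)[:2] for p in [(297,83),(341,83),(296,140),(340,140)]]
print(np.round(C,4),np.mean(C,0))
cv2.imwrite('pics/w4z.png',np.hstack([cv2.resize(im[70:215,270:370],(414,600),interpolation=cv2.INTER_CUBIC),cv2.resize(im[205:290,280:360],(380,600),interpolation=cv2.INTER_CUBIC)]))
```

```text
disc [ 0.66133127 -0.09789431  0.13061826] tool off [-0.00038361  0.00048049 -0.00899026]
[[ 0.6359 -0.0043]
 [ 0.6695 -0.0007]
 [ 0.6389 -0.0474]
 [ 0.6742 -0.0436]] [ 0.65461484 -0.02399416]
```

View pics/w4z.png

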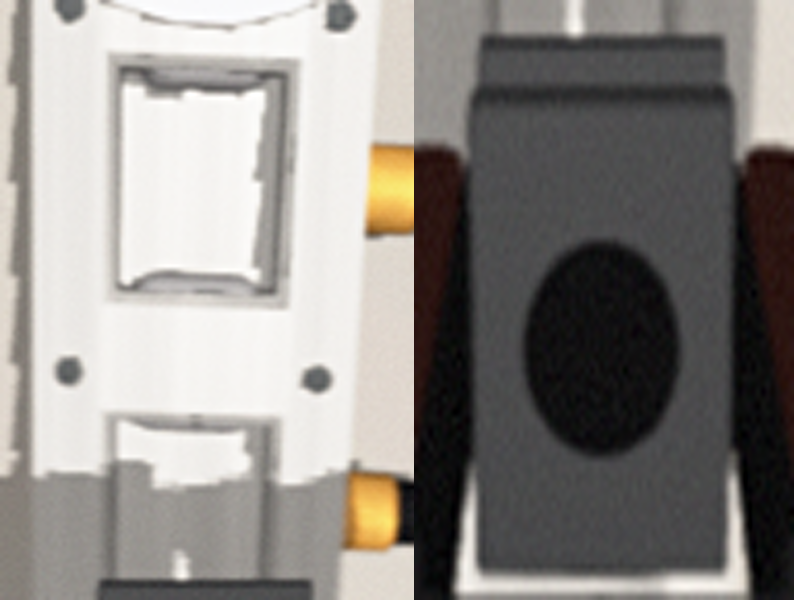

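```bash
cat >> h.py <<'E'
from scipy.optimize import least_squares
def fitman(uv,mm,m):
    W=np.array([ray('wrist',p,.032,m)[:2] for p in uv]); M=np.array(mm)/1000
    def f(q): c,s=np.cos(q[2]),np.sin(q[2]); return ((M@np.array([[c,s],[-s,c]])+q[:2])-W).ravel()
    r=least_squares(f,[.6544,-.062,.068]); c,s=np.cos(r.x[2]),np.sin(r.x[2])
    print('manifold',np.round(r.x,4),'res mm',np.round(r.fun*1000,1)); 
    for n,y in(('b1',-.1),('b2',-.032),('b3',.036),('col',.11)): print(n,np.round(r.x[:2]+y*np.array([-s,c]),4))
E
python3 - <<'E'
from h import *
m=ctrl.camera_model('wrist')
z=[(110,55),(298,62),(105,302),(288,308),(108,415),(280,418)]
uv=[(270+a/4.14,70+b/4.14) for a,b in z]
fitman(uv,[(-18.5,59.5),(18.5,59.5),(-18.5,12.5),(18.5,12.5),(-18.5,-8.5),(18.5,-8.5)],m)
plan([.657,-.0975,.06],1.638)
E
```

```text
manifold [ 0.6575 -0.0619  0.0768] res mm [-1.1  0.6  0.9  0.9 -0.4 -1.   0.7 -0.8 -1.3  0.3  1.2  0.1]
b1 [ 0.6652 -0.1616]
b2 [ 0.66   -0.0938]
b3 [ 0.6547 -0.026 ]
col [0.6491 0.0478]
at [ 0.6609 -0.0977  0.1216] [3.128 0.012 1.678] t 11.83 need cm [ 0.13 -0.47  6.15] turn [0.13 0.11 0.38] rows>= 1.5
```

Request:
{"fn": "jog_arm", "kwargs": {"increments": [255,0.2,0,1.5,0.12,0.1,0.35,255,0.2,0,1.5,0,0,0,255,0,0,1.5,0,0,0,255,0,0,0.8,0,0,0,255,0,0,0.3,0,0,0,255,0,0,0,0,0,0]}}

```text
time_s: 12.33
tcp_pos: [0.6591, -0.0944, 0.0643]
tool_rot: [3.14, 0.003, 1.632]
wrist_force: [-0.3, 0.4, -0.1]
opening: 0.0297
```

```bash
python3 -c "
from h import *
plan([.6598,-.0941,.038],1.643)"
```

```text
at [ 0.6591 -0.0944  0.0643] [3.140e+00 3.000e-03 1.632e+00] t 12.33 need cm [0.03 0.07 2.63] turn [ 0.01  0.03 -0.1 ] rows>= 0.6
```

Request:
{"fn": "jog_arm", "kwargs": {"increments": [255,0,0.05,0.8,0,0,-0.1,255,0,0.05,0.6,0,0,0,255,0,0,0.4,0,0,0,255,0,0,0.3,0,0,0,255,0,0,0.2,0,0,0,255,0,0,0.1,0,0,0]}}

```text
time_s: 12.83
tcp_pos: [0.6608, -0.0944, 0.0392]
tool_rot: [3.138, 0.004, 1.644]
wrist_force: [0.6, 1.1, -0.0]
opening: 0.0299
```

```bash
python3 -c "
from h import *
plan([.6598,-.0941,.036],1.643); s=ctrl.sense(); print(s['wrist_force'],s['moment'])
save('wrist','w5',(220,130,420,300),3)"
```

```text
at [ 0.6608 -0.0944  0.0392] [3.138 0.004 1.644] t 12.83 need cm [ 0.04 -0.1   0.32] turn [0.03 0.03 0.01] rows>= 0.1
[ 0.62754558  1.11053884 -0.04719301] [-0.03341223 -0.05392404  0.0082177 ]
```

View pics/w5.png

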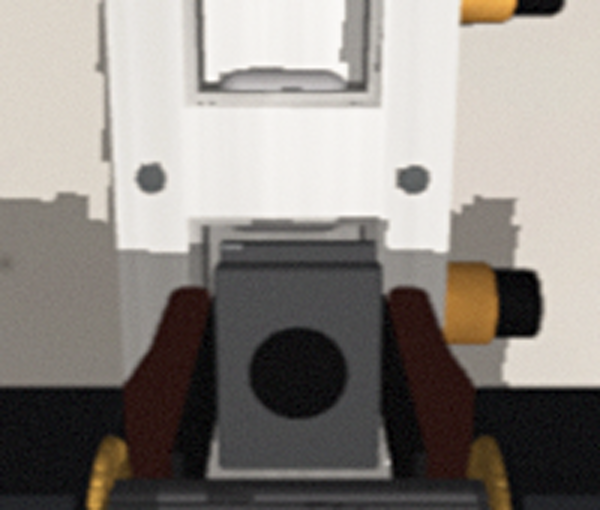

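The cap sits about 1.5 mm to +x and 1 mm short of the bay's centre. I'll nudge it, lower and release.

Request:
{"fn": "jog_arm", "kwargs": {"increments": [255,0.1,-0.15,0.1,0,0,0,255,0,0,0.15,0,0,0,255,0,0,0.1,0,0,0,150,0,0,0,0,0,0,150,0,0,0,0,0,0,120,0,0,0,0,0,0,100,0,0,0,0,0,0,100,0,0,-2,0,0,0,100,0,0,-3.5,0,0,0,100,0,0,-3.5,0,0,0,100,-0.5,0,-2,0,0,0,100,-0.5,0,0,0,0,0]}}

```text
time_s: 13.88
tcp_pos: [0.6583, -0.101, 0.1497]
tool_rot: [3.141, 0.002, 1.646]
wrist_force: [0.1, 0.9, 0.5]
opening: 0.053
```

```bash
python3 -c "
from h import *
im=capfind(z=.044)
cv2.imwrite('pics/w6.png',im[:,:,::-1])
rows([.43,-.18,.16],1.1,10,100)"
```

```text
cap conf 0.95 n 1568 px [319. 188.] rgb [84. 84. 84.] c [ 0.6577 -0.0927] size [0.0412 0.0308] long yaw -1.497 disc [ 0.6562 -0.0952]
cap conf 0.82 n 1961 px [155.  68.] rgb [113.  56. 138.] c [ 0.5194 -0.0033] size [0.0429 0.029 ] long yaw -0.394 disc [ 0.5151 -0.0031]
cap conf 0.78 n 1241 px [ 83. 254.] rgb [53. 52. 53.] c [ 0.4364 -0.1761] size [0.048  0.0328] long yaw 1.05 disc [ 0.4382 -0.1765]
cap conf 0.69 n 561 px [69.  7.] rgb [80. 80. 80.] c [0.4569 0.0336] size [0.0336 0.0137] long yaw 0.074 disc [0.4579 0.0355]
at [ 0.6569 -0.1025  0.146 ] [-3.138e+00  2.000e-03  1.645e+00] t 13.98 q7 -0.27
[100, -0.61, -2.32, -0.13, -0.0, 0.0, 0.52]
[100, -0.73, -2.28, -0.13, -0.0, 0.0, 0.52]
[100, -0.85, -2.24, -0.13, -0.0, 0.0, 0.52]
[100, -0.97, -2.19, -0.13, -0.0, 0.0, 0.52]
[100, -1.09, -2.13, -0.13, -0.0, 0.0, 0.52]
[100, -1.21, -2.07, -0.14, -0.0, 0.0, 0.52]
[100, -1.32, -2.0, -0.14, -0.0, 0.0, 0.52]
[100, -1.43, -1.93, -0.14, -0.0, 0.0, 0.52]
[100, -1.53, -1.85, -0.14, -0.0, 0.0, 0.52]
[100, -1.63, -1.76, -0.14, -0.0, 0.0, 0.52]
```

View pics/w6.png

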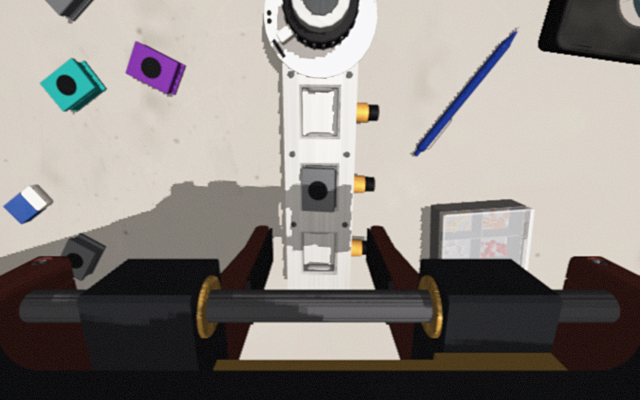

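Cap b lies in bay 2, its disc at (318,190), still proud as expected. Next is cap a at around (0.408, -0.195), yaw 1.08.

Request:
{"fn": "jog_arm", "kwargs": {"increments": [100,-0.6,-2.6,-0.1,0,0,0.54,100,-0.75,-2.5,-0.1,0,0,0.54,100,-0.9,-2.5,-0.1,0,0,0.54,100,-1,-2.4,-0.1,0,0,0.54,100,-1.2,-2.3,0,0,0,0.54,100,-1.3,-2.3,0,0,0,0.54,100,-1.4,-2.2,0,0,0,0.54,100,-1.5,-2.1,0,0,0,0.54,100,-1.6,-2,0,0,0,0.54,100,-1.7,-1.9,0,0,0,0.54,100,0,0,0,0,0,0,100,0,0,0,0,0,0]}}

```text
time_s: 14.98
tcp_pos: [0.383, -0.1778, 0.1319]
tool_rot: [-3.108, 0.005, 1.047]
wrist_force: [0.6, -0.5, 0.4]
opening: 0.0534
```

```bash
python3 -c "
from h import *
plan([.408,-.195,.05],1.08)
im=capfind()"
```

```text
at [ 0.383  -0.1778  0.1319] [-3.108  0.005  1.047] t 14.98 need cm [-0.2   3.3   8.08] turn [-0.32  0.04 -0.32] rows>= 2.1
cap conf 0.65 n 1558 px [270.  17.] rgb [ 54. 144. 139.] c [ 0.4199 -0.0245] size [0.0338 0.0338] long yaw -0.917 disc [ 0.4199 -0.0192]
cap conf 0.63 n 1429 px [355. 196.] rgb [105. 105. 105.] c [ 0.4077 -0.193 ] size [0.0434 0.0299] long yaw 1.064 disc [ 0.4061 -0.195 ]
```

Request:
{"fn": "jog_arm", "kwargs": {"increments": [100,0,1,2,-0.3,0,-0.15,100,0,0.9,2,0,0,0,100,0,0.7,1.5,0,0,0,100,0,0.3,1,0,0,0,100,0,0,0.5,0,0,0,100,0,0,0,0,0,0]}}

```text
time_s: 15.58
tcp_pos: [0.4174, -0.188, 0.0574]
tool_rot: [3.14, -0.003, 1.076]
wrist_force: [-0.5, -0.0, 0.3]
opening: 0.0537
```

```bash
python3 -c "
from h import *
plan([.407,-.1945,.009],1.064)"
```

```text
at [ 0.4174 -0.188   0.0574] [ 3.140e+00 -3.000e-03  1.076e+00] t 15.58 need cm [-1.08 -0.61  4.83] turn [ 0.02 -0.03  0.11] rows>= 1.2
```

Request:
{"fn": "jog_arm", "kwargs": {"increments": [100,-0.5,-0.3,1,0,-0.03,0.1,100,-0.4,-0.2,1,0,0,0,100,-0.2,-0.1,0.3,0,0,0,100,0,0,0,0,0,0]}}

```text
time_s: 15.92
tcp_pos: [0.4072, -0.194, 0.0325]
tool_rot: [3.139, -0.001, 1.068]
wrist_force: [-0.1, -0.3, 0.4]
opening: 0.0531
```

```bash
python3 -c "
from h import *
plan([.407,-.1945,.009],1.064)"
```

```text
at [ 0.4072 -0.194   0.0325] [ 3.139e+00 -1.000e-03  1.068e+00] t 15.92 need cm [-0.06  0.01  2.35] turn [ 0.02 -0.01  0.03] rows>= 0.6
```

Request:
{"fn": "jog_arm", "kwargs": {"increments": [100,-0.05,0,0.8,0,0,0,100,0,0,0.8,0,0,0,100,0,0,0.5,0,0,0,100,0,0,0.3,0,0,0,255,0,0,0,0,0,0,255,0,0,0,0,0,0,255,0,0,0,0,0,0,255,0,0,0,0,0,0,255,0,0,0,0,0,0,255,0,0,-1,0,0,0,255,0,0,-3,0,0,0,255,0,0,-4,0,0,0]}}

```text
time_s: 16.92
tcp_pos: [0.4032, -0.1927, 0.0848]
tool_rot: [-3.134, -0.002, 1.069]
wrist_force: [0.4, -0.7, -0.9]
opening: 0.0297
```

```bash
python3 -c "
from h import *
rows([.6645,-.1613,.10],1.643,10,255)"
```

```text
at [ 0.4032 -0.1927  0.0848] [-3.134e+00 -2.000e-03  1.069e+00] t 16.92 q7 -0.57
[255, 1.53, 2.14, -0.17, -0.01, -0.0, -0.55]
[255, 1.41, 2.22, -0.16, -0.01, -0.0, -0.55]
[255, 1.28, 2.3, -0.16, -0.01, -0.0, -0.55]
[255, 1.14, 2.37, -0.16, -0.01, -0.0, -0.55]
[255, 1.01, 2.43, -0.16, -0.01, -0.0, -0.55]
[255, 0.86, 2.49, -0.16, -0.01, -0.0, -0.55]
[255, 0.72, 2.53, -0.16, -0.01, -0.0, -0.55]
[255, 0.57, 2.57, -0.16, -0.01, -0.0, -0.55]
[255, 0.43, 2.6, -0.16, -0.01, -0.0, -0.55]
[255, 0.28, 2.62, -0.15, -0.01, -0.0, -0.55]
```

Request:
{"fn": "jog_arm", "kwargs": {"increments": [255,1.5,2.15,-0.3,0,0,-0.55,255,1.4,2.2,-0.3,0,0,-0.55,255,1.3,2.3,-0.2,0,0,-0.55,255,1.15,2.35,-0.2,0,0,-0.55,255,1,2.4,-0.2,0,0,-0.55,255,0.85,2.5,-0.1,0,0,-0.55,255,0.7,2.5,-0.1,0,0,-0.55,255,0.6,2.55,-0.1,0,0,-0.55,255,0.4,2.6,-0.1,0,0,-0.55,255,0.3,2.4,-0.1,0,0,-0.55,255,0,0,0,0,0,0]}}

```text
time_s: 17.83
tcp_pos: [0.672, -0.1642, 0.1229]
tool_rot: [3.136, 0.004, 1.663]
wrist_force: [-1.1, -0.2, 0.2]
opening: 0.0298
```

```bash
python3 -c "
from h import *
plan([.6645,-.1613,.06],1.643)
m=ctrl.camera_model('wrist')
for q in ['cap_a_mid','bay_1']: print([(np.round(d['location'],4).tolist(),round(d['conf'],2)) for d in ctrl.tip_of('wrist',q)])"
```

```text
at [ 0.672  -0.1642  0.1229] [3.136 0.004 1.663] t 17.83 need cm [ 0.38 -0.75  6.28] turn [0.05 0.04 0.19] rows>= 1.5
[]
[]
```

Request:
{"fn": "jog_arm", "kwargs": {"increments": [255,0.2,-0.4,1.5,0.05,0.04,0.19,255,0.15,-0.3,1.5,0,0,0,255,0,0,1.5,0,0,0,255,0,0,0.9,0,0,0,255,0,0,0.3,0,0,0,255,0,0,0,0,0,0]}}

```text
time_s: 18.43
tcp_pos: [0.6562, -0.1657, 0.0655]
tool_rot: [-3.137, 0.003, 1.63]
wrist_force: [0.5, -0.2, -0.2]
opening: 0.0299
```

```bash
python3 -c "
from h import *
plan([.6645,-.1613,.038],1.643)
im=ctrl.read_camera('wrist'); m=ctrl.camera_model('wrist')
for q in ['cap_a_mid','bay_1']: print([(np.round(d['location'],4).tolist(),round(d['conf'],2)) for d in ctrl.tip_of('wrist',q)])"
```

```text
at [ 0.6562 -0.1657  0.0655] [-3.137e+00  3.000e-03  1.630e+00] t 18.43 need cm [0.4  0.87 2.75] turn [-0.04  0.03 -0.12] rows>= 0.7
[([0.6559, -0.1679, 0.0625], 0.79)]
[([0.6633, -0.1616, 0.0321], 0.92), ([0.6596, -0.0954, 0.027], 0.72)]
```

Request:
{"fn": "jog_arm", "kwargs": {"increments": [255,0.3,0.6,0.2,-0.04,0.03,-0.12,255,0.1,0.25,0.4,0,0,0,255,0,0,0.5,0,0,0,255,0,0,0.5,0,0,0,255,0,0,0.2,0,0,0,255,0,0,0,0,0,0]}}

```text
time_s: 19.08
tcp_pos: [0.6685, -0.1598, 0.0493]
tool_rot: [3.135, 0.0, 1.645]
wrist_force: [-0.5, -0.6, -0.7]
opening: 0.0295
```

```bash
python3 -c "
from h import *
plan([.6645,-.1613,.038],1.643)
save('wrist','w7',(220,130,420,300),3)"
```

```text
at [ 0.6685 -0.1598  0.0493] [3.135 0.    1.645] t 19.08 need cm [-0.12 -0.42  1.13] turn [0.06 0.   0.02] rows>= 0.3
```

View pics/w7.png

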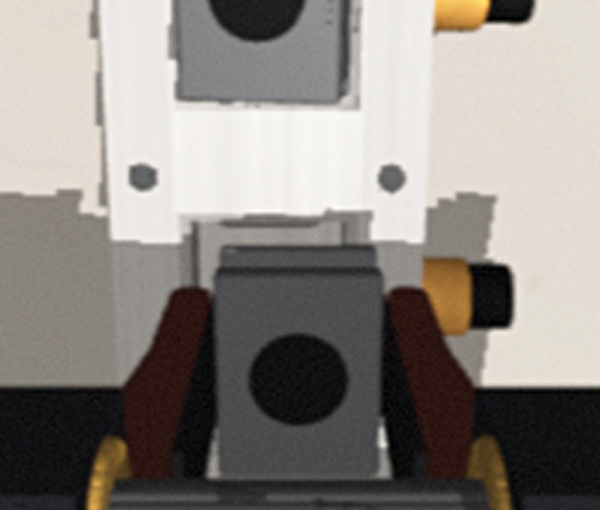

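The cap is about 4.5 mm to +x of the bay's centre line and fine along the manifold. I'll correct and lower.

Request:
{"fn": "jog_arm", "kwargs": {"increments": [255,0,-0.3,0,0.06,0,0,255,0,-0.1,0.1,0,0,0,255,0,0,0.1,0,0,0,255,0,0,0,0,0,0]}}

```text
time_s: 19.47
tcp_pos: [0.6639, -0.1602, 0.0473]
tool_rot: [-3.141, 0.0, 1.645]
wrist_force: [-0.1, -0.3, -0.4]
opening: 0.0295
```

```bash
python3 -c "
from h import *
plan([.6644,-.1598,.036],1.643)"
```

```text
at [ 0.6639 -0.1602  0.0473] [-3.141  0.     1.645] t 19.47 need cm [0.04 0.05 1.13] turn [-0.01  0.    0.02] rows>= 0.3
```

Request:
{"fn": "jog_arm", "kwargs": {"increments": [255,0.05,0.05,0.4,0,0,0,255,0,0,0.35,0,0,0,255,0,0,0.25,0,0,0,255,0,0,0.15,0,0,0]}}

```text
time_s: 19.8
tcp_pos: [0.6647, -0.16, 0.0367]
tool_rot: [-3.142, 0.001, 1.644]
wrist_force: [-8.1, -0.2, 16.8]
opening: 0.0297
```

```bash
python3 -c "
from h import *
plan([.6644,-.1598,.036],1.643);print(ctrl.sense()['wrist_force'])"
```

```text
at [ 0.6647 -0.16    0.0367] [-3.142e+00  1.000e-03  1.644e+00] t 19.8 need cm [ 0.02 -0.02  0.07] turn [-0.    0.01  0.01] rows>= 0.0
[-8.12799935 -0.1863413  16.77694063]
```

Contact: 17 N up and -8 N in x, so the cap is on the +x chamfer. I'll back off, shift -x and release.

Request:
{"fn": "jog_arm", "kwargs": {"increments": [255,0,-0.1,-0.25,0,0,0,255,0,-0.05,0,0,0,0,255,0,0,0.1,0,0,0]}}

```text
time_s: 20.05
tcp_pos: [0.6632, -0.16, 0.0382]
tool_rot: [3.142, 0.002, 1.644]
wrist_force: [0.0, 0.2, -0.2]
opening: 0.0298
```

```bash
python3 -c "
from h import *
plan([.6644,-.1598,.036],1.643);print(ctrl.sense()['wrist_force'])"
```

```text
at [ 0.6632 -0.16    0.0382] [3.142e+00 2.000e-03 1.644e+00] t 20.05 need cm [0.01 0.13 0.22] turn [0.   0.02 0.01] rows>= 0.1
[ 0.04974324  0.15276959 -0.21791664]
```

Free now; release, lift and look from above.

Request:
{"fn": "jog_arm", "kwargs": {"increments": [255,0,0,0.1,0,0,0,255,0,0,0.1,0,0,0,150,0,0,0,0,0,0,130,0,0,0,0,0,0,100,0,0,0,0,0,0,100,0,0,0,0,0,0,100,0,0,-2,0,0,0,100,0,0,-3.5,0,0,0,100,0,0,-3.5,0,0,0,100,-1,0,-2,0,0,0,100,-1,0,-1,0,0,0,100,0,0,0,0,0,0]}}

```text
time_s: 21.05
tcp_pos: [0.6632, -0.1795, 0.1571]
tool_rot: [-3.136, -0.001, 1.647]
wrist_force: [0.5, -0.5, 0.3]
opening: 0.0533
```

```bash
python3 -c "
from h import *
im=capfind(z=.044)
cv2.imwrite('pics/w8.png',cv2.resize(im[60:280,230:410,::-1],None,fx=2.7,fy=2.7,interpolation=cv2.INTER_CUBIC))
rows([.42,.04,.16],2.37,12,100)"
```

```text
cap conf 0.9 n 1437 px [322. 174.] rgb [105. 104. 105.] c [ 0.6637 -0.1574] size [0.0407 0.0288] long yaw -1.506 disc [ 0.6632 -0.159 ]
cap conf 0.81 n 839 px [67.  8.] rgb [ 31. 115. 111.] c [ 0.4536 -0.0415] size [0.0449 0.0171] long yaw 0.074 disc None
cap conf 0.7 n 1787 px [321.  98.] rgb [111. 110. 111.] c [ 0.6578 -0.0916] size [0.0397 0.0311] long yaw -1.495 disc [ 0.6563 -0.0921]
cap conf 0.58 n 36 px [168.   2.] rgb [ 89.  45. 110.] c [ 0.5312 -0.0286] size [0.0071 0.0028] long yaw 0.074 disc None
cap conf 0.36 n 13462 px [325.  99.] rgb [209. 203. 195.] c [ 0.669  -0.1124] size [0.1904 0.0798] long yaw -1.501 disc [ 0.7022 -0.0827]
at [ 0.662  -0.1775  0.1544] [-3.133e+00 -3.000e-03  1.648e+00] t 21.15 q7 -0.15
[100, 1.96, -1.87, -0.03, -0.01, -0.0, -0.57]
[100, 2.07, -1.75, -0.03, -0.01, -0.0, -0.57]
[100, 2.17, -1.62, -0.03, -0.01, -0.0, -0.57]
[100, 2.27, -1.49, -0.03, -0.01, -0.0, -0.57]
[100, 2.35, -1.35, -0.03, -0.01, -0.0, -0.57]
[100, 2.43, -1.2, -0.04, -0.01, -0.0, -0.57]
[100, 2.5, -1.06, -0.04, -0.01, -0.0, -0.57]
[100, 2.56, -0.9, -0.04, -0.01, -0.0, -0.57]
[100, 2.61, -0.75, -0.04, -0.01, -0.0, -0.57]
[100, 2.65, -0.59, -0.04, -0.01, -0.0, -0.57]
[100, 2.68, -0.43, -0.04, -0.01, -0.0, -0.57]
[100, 2.7, -0.27, -0.05, -0.01, -0.0, -0.57]
```

View pics/w8.png

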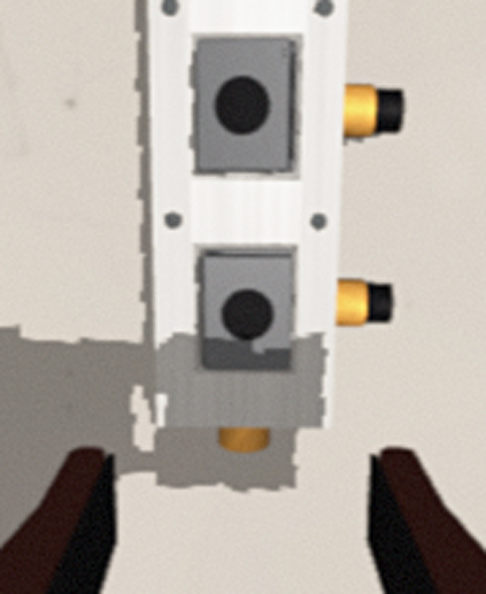

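Both caps lie square in bays 1 and 2, discs at (247,315) and (242,105) in the crop. Now cap c.

Request:
{"fn": "jog_arm", "kwargs": {"increments": [100,1.95,-1.9,0,0,0,-0.57,100,2.05,-1.75,0,0,0,-0.57,100,2.15,-1.6,0,0,0,-0.57,100,2.25,-1.5,0,0,0,-0.57,100,2.35,-1.35,0,0,0,-0.57,100,2.4,-1.2,0,0,0,-0.57,100,2.5,-1.05,0,0,0,-0.57,100,2.55,-0.9,0,0,0,-0.57,100,2.6,-0.75,0,0,0,-0.57,100,2.65,-0.6,0,0,0,-0.57,100,2.6,-0.4,0,0,0,-0.57,100,0,0,0,0,0,0]}}

```text
time_s: 22.15
tcp_pos: [0.414, 0.0291, 0.1371]
tool_rot: [-3.12, -0.036, 2.34]
wrist_force: [0.3, 0.9, 0.2]
opening: 0.0531
```

```bash
python3 -c "
from h import *
plan([.4235,.058,.05],2.37)
im=capfind()"
```

```text
at [0.414  0.0291 0.1371] [-3.12  -0.036  2.34 ] t 22.15 need cm [1.1  2.88 8.7 ] turn [-0.2  -0.34 -0.29] rows>= 2.3
cap conf 0.95 n 880 px [358. 269.] rgb [113.  55. 138.] c [ 4.936e-01 -4.000e-04] size [0.0457 0.0265] long yaw -0.587 disc [ 5.017e-01 -4.000e-04]
cap conf 0.87 n 1383 px [350. 178.] rgb [116. 115. 116.] c [0.4226 0.0611] size [0.0407 0.0306] long yaw -0.804 disc [0.4217 0.0588]
cap conf 0.68 n 1275 px [294. 235.] rgb [ 55. 171. 165.] c [ 0.4232 -0.0183] size [0.0388 0.0349] long yaw 0.671 disc [ 0.4243 -0.0211]
```

Request:
{"fn": "jog_arm", "kwargs": {"increments": [100,0.4,0.8,2,-0.2,-0.34,0,100,0.4,0.8,2,0,0,0,100,0.3,0.5,1.5,0,0,0,100,0,0,1,0,0,0,100,0,0,0,0,0,0]}}

```text
time_s: 22.67
tcp_pos: [0.4279, 0.0463, 0.067]
tool_rot: [3.139, 0.0, 2.319]
wrist_force: [-0.1, -0.2, 0.6]
opening: 0.0534
```

```bash
python3 -c "
from h import *
plan([.4222,.060,.009],2.338)"
```

```text
at [0.4279 0.0463 0.067 ] [3.139 0.    2.319] t 22.67 need cm [1.39 0.5  5.8 ] turn [ 0.02  0.   -0.18] rows>= 1.5
```

Request:
{"fn": "jog_arm", "kwargs": {"increments": [100,0.5,0.2,1,0,0,-0.18,100,0.5,0.2,1,0,0,0,100,0.3,0.1,1,0,0,0,100,0.1,0,0.3,0,0,0,100,0,0,0,0,0,0]}}

```text
time_s: 23.08
tcp_pos: [0.4243, 0.0585, 0.0313]
tool_rot: [3.14, -0.003, 2.33]
wrist_force: [-0.2, -0.0, -0.1]
opening: 0.0536
```

```bash
python3 -c "
from h import *
plan([.4222,.060,.009],2.338)"
```

```text
at [0.4243 0.0585 0.0313] [ 3.14e+00 -3.00e-03  2.33e+00] t 23.08 need cm [ 0.25 -0.05  2.23] turn [ 0.01 -0.03 -0.07] rows>= 0.5
```

Request:
{"fn": "jog_arm", "kwargs": {"increments": [100,0.2,0,0.8,0,0,-0.07,100,0,0,0.8,0,0,0,100,0,0,0.4,0,0,0,100,0,0,0.2,0,0,0,255,0,0,0,0,0,0,255,0,0,0,0,0,0,255,0,0,0,0,0,0,255,0,0,0,0,0,0,255,0,0,0,0,0,0,255,0,0,-1,0,0,0,255,0,0,-3,0,0,0,255,0,0,-4,0,0,0]}}

```text
time_s: 24.08
tcp_pos: [0.4208, 0.0579, 0.0857]
tool_rot: [-3.137, -0.01, 2.336]
wrist_force: [0.8, -0.7, -1.1]
opening: 0.0298
```

```bash
python3 -c "
from h import *
rows([.6535,-.0257,.11],1.643,10,255)"
```

```text
at [0.4208 0.0579 0.0857] [-3.137 -0.01   2.336] t 24.08 q7 -0.08
[255, -2.21, 1.1, -0.27, -0.01, -0.01, 0.66]
[255, -2.13, 1.25, -0.27, -0.01, -0.01, 0.66]
[255, -2.04, 1.39, -0.26, -0.01, -0.01, 0.66]
[255, -1.94, 1.53, -0.26, -0.01, -0.01, 0.66]
[255, -1.83, 1.66, -0.26, -0.01, -0.01, 0.66]
[255, -1.71, 1.79, -0.26, -0.01, -0.01, 0.66]
[255, -1.58, 1.9, -0.25, -0.01, -0.01, 0.66]
[255, -1.45, 2.0, -0.25, -0.01, -0.01, 0.66]
[255, -1.3, 2.1, -0.25, -0.01, -0.01, 0.66]
[255, -1.16, 2.19, -0.25, -0.01, -0.01, 0.66]
```

Request:
{"fn": "jog_arm", "kwargs": {"increments": [255,-2.2,1.1,-0.4,0,0,0.66,255,-2.1,1.25,-0.4,0,0,0.66,255,-2.05,1.4,-0.4,0,0,0.66,255,-1.95,1.55,-0.3,0,0,0.66,255,-1.85,1.65,-0.3,0,0,0.66,255,-1.7,1.8,-0.2,0,0,0.66,255,-1.6,1.9,-0.2,0,0,0.66,255,-1.45,2,-0.1,0,0,0.66,255,-1.3,2.1,-0.1,0,0,0.66,255,-1.1,2,0,0,0,0.66,255,0,0,0,0,0,0]}}

```text
time_s: 25.0
tcp_pos: [0.6631, -0.0332, 0.1196]
tool_rot: [3.14, 0.0, 1.611]
wrist_force: [-0.9, -1.4, -1.7]
opening: 0.0299
```

```bash
python3 -c "
from h import *
plan([.6545,-.0256,.055],1.643)"
```

```text
at [ 0.6631 -0.0332  0.1196] [3.14  0.    1.611] t 25.0 need cm [ 0.79 -0.84  6.45] turn [ 0.02  0.   -0.31] rows>= 1.6
```

Request:
{"fn": "jog_arm", "kwargs": {"increments": [255,0.4,-0.4,1.5,0,0,-0.3,255,0.3,-0.3,1.5,0,0,0,255,0,0,1.5,0,0,0,255,0,0,1,0,0,0,255,0,0,0.3,0,0,0,255,0,0,0,0,0,0]}}

```text
time_s: 25.5
tcp_pos: [0.6554, -0.0262, 0.0586]
tool_rot: [3.14, -0.001, 1.646]
wrist_force: [-1.2, -0.6, 0.8]
opening: 0.0299
```

```bash
python3 -c "
from h import *
plan([.6545,-.0256,.049],1.643)"
```

```text
at [ 0.6554 -0.0262  0.0586] [ 3.140e+00 -1.000e-03  1.646e+00] t 25.5 need cm [ 0.06 -0.09  0.96] turn [ 0.02 -0.01  0.02] rows>= 0.2
```

Request:
{"fn": "jog_arm", "kwargs": {"increments": [255,0.05,-0.1,0.4,0,0,0,255,0,0,0.3,0,0,0,255,0,0,0.2,0,0,0,255,0,0,0,0,0,0]}}

```text
time_s: 25.83
tcp_pos: [0.6549, -0.0257, 0.05]
tool_rot: [3.138, -0.001, 1.646]
wrist_force: [-0.0, 0.2, -0.9]
opening: 0.0298
```

```bash
python3 -c "
from h import *
plan([.6545,-.0256,.037],1.643); print(ctrl.sense()['wrist_force'])
save('wrist','w9',(220,130,420,300),3)"
```

```text
at [ 0.6549 -0.0257  0.05  ] [ 3.138e+00 -1.000e-03  1.646e+00] t 25.83 need cm [ 0.01 -0.04  1.3 ] turn [ 0.03 -0.01  0.02] rows>= 0.3
[-0.02890114  0.23426126 -0.91841987]
```

View pics/w9.png

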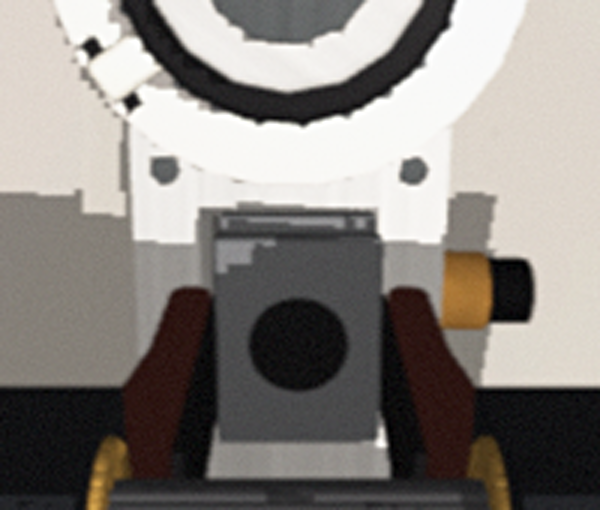

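The cap sits about 5 mm forward in the fingers and 1.2 mm to +x. I'll shift back accordingly and lower.

Request:
{"fn": "jog_arm", "kwargs": {"increments": [255,-0.3,-0.1,0,0,0,0,255,-0.2,0,0,0,0,0,255,0,0,0.3,0,0,0,255,0,0,0.3,0,0,0,255,0,0,0.2,0,0,0]}}

```text
time_s: 26.3
tcp_pos: [0.6556, -0.0317, 0.0435]
tool_rot: [3.135, 0.0, 1.645]
wrist_force: [1.2, 0.6, -0.6]
opening: 0.0297
```

```bash
python3 -c "
from h import *
plan([.6537,-.0307,.037],1.643); print(ctrl.sense()['wrist_force'])"
```

```text
at [ 0.6556 -0.0317  0.0435] [3.135 0.    1.645] t 26.3 need cm [ 0.11 -0.19  0.65] turn [0.06 0.   0.02] rows>= 0.2
[ 1.22479563  0.55761931 -0.5950914 ]
```

Request:
{"fn": "jog_arm", "kwargs": {"increments": [255,0.1,-0.2,0,0.06,0,0,255,0,-0.05,0.2,0,0,0,255,0,0,0.2,0,0,0,255,0,0,0.15,0,0,0]}}

```text
time_s: 26.63
tcp_pos: [0.6525, -0.0307, 0.037]
tool_rot: [-3.141, -0.0, 1.645]
wrist_force: [-0.2, 0.8, -0.2]
opening: 0.03
```

```bash
python3 -c "
from h import *
plan([.6537,-.0307,.037],1.643); print(ctrl.sense()['wrist_force'])"
```

```text
at [ 0.6525 -0.0307  0.037 ] [-3.141 -0.     1.645] t 26.63 need cm [-0.01  0.12 -0.  ] turn [-0.01 -0.    0.02] rows>= 0.0
[-0.18455166  0.76315275 -0.19860841]
```

Request:
{"fn": "jog_arm", "kwargs": {"increments": [255,0,0.05,0.1,0,0,0,150,0,0,0,0,0,0,130,0,0,0,0,0,0,100,0,0,0,0,0,0,100,0,0,0,0,0,0,100,0,0,-2,0,0,0,100,0,0,-3.5,0,0,0,60,0,0,-3.5,0,0,0,60,-2,0,-3,0,0,0,60,-2,0,-1,0,0,0,60,-1,0,0,0,0,0,60,0,0,0,0,0,0]}}

```text
time_s: 27.63
tcp_pos: [0.6562, -0.0798, 0.1702]
tool_rot: [-3.138, -0.001, 1.65]
wrist_force: [0.3, -0.7, -0.8]
opening: 0.0673
```

```bash
python3 -c "
from h import *
im=capfind(z=.044)
for q in ['cap_a_mid','bay_1','pusher_grip','black_tray']: print(q,[(np.round(d['location'],4).tolist(),round(d['conf'],2)) for d in ctrl.tip_of('wrist',q)])
cv2.imwrite('pics/w10.png',cv2.resize(im[0:270,230:410,::-1],None,fx=2.2,fy=2.2,interpolation=cv2.INTER_CUBIC))
rows([.485,.20,.2],1.643,10,60)"
```

```text
cap conf 0.92 n 1778 px [ 95. 109.] rgb [ 46. 139. 134.] c [ 0.448  -0.0166] size [0.0457 0.0329] long yaw 0.651 disc [ 0.4427 -0.0169]
cap conf 0.74 n 1501 px [171.  94.] rgb [111.  52. 138.] c [0.5173 0.0016] size [0.0417 0.029 ] long yaw -0.385 disc [0.5132 0.0018]
cap conf 0.65 n 1296 px [320. 204.] rgb [62. 62. 63.] c [ 0.658  -0.0899] size [0.0428 0.0312] long yaw -1.49 disc [ 0.6565 -0.092 ]
cap conf 0.63 n 1111 px [321. 264.] rgb [ 99.  99. 100.] c [ 0.6636 -0.1543] size [0.0455 0.0298] long yaw -1.489 disc [ 0.6636 -0.1564]
cap conf 0.6 n 1375 px [321. 134.] rgb [129. 128. 129.] c [ 0.6534 -0.0232] size [0.0392 0.0291] long yaw -1.504 disc [ 0.6495 -0.0262]
cap_a_mid []
bay_1 [([0.6598, -0.1621, 0.0321], 0.67)]
pusher_grip []
black_tray [([0.6524, -0.0628, -0.0039], 0.27)]
at [ 0.655  -0.0757  0.1686] [-3.135 -0.004  1.655] t 27.93 q7 -0.28
[60, 2.89, -1.47, -0.29, -0.01, -0.0, 0.01]
[60, 2.89, -1.47, -0.29, -0.01, -0.0, 0.01]
[60, 2.89, -1.47, -0.3, -0.01, -0.0, 0.01]
[60, 2.89, -1.47, -0.3, -0.01, -0.0, 0.01]
[60, 2.88, -1.48, -0.3, -0.01, -0.0, 0.01]
[60, 2.88, -1.48, -0.3, -0.01, -0.0, 0.01]
[60, 2.88, -1.48, -0.31, -0.01, -0.0, 0.01]
[60, 2.88, -1.49, -0.31, -0.01, -0.0, 0.01]
[60, 2.88, -1.49, -0.31, -0.01, -0.0, 0.01]
[60, 2.87, -1.49, -0.31, -0.01, -0.0, 0.01]
```

View pics/w10.png

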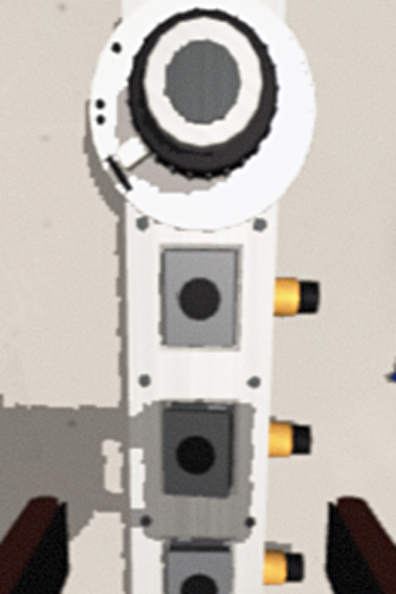

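All three caps lie in their bays and the pointer is still at the bar. Now the pusher.

Request:
{"fn": "jog_arm", "kwargs": {"increments": [60,2.9,-1.5,-0.3,0,0,0,60,2.9,-1.5,-0.3,0,0,0,60,2.9,-1.5,-0.2,0,0,0,60,2.9,-1.5,-0.2,0,0,0,60,2.9,-1.5,-0.1,0,0,0,60,2.9,-1.5,0,0,0,0,60,2.9,-1.5,0,0,0,0,60,2.9,-1.5,0,0,0,0,60,2.9,-1.5,0,0,0,0,60,1.5,-0.8,0,0,0,0,60,0,0,0,0,0,0]}}

```text
time_s: 28.85
tcp_pos: [0.4751, 0.2036, 0.1747]
tool_rot: [-3.124, -0.008, 1.662]
wrist_force: [-0.8, 0.8, 0.6]
opening: 0.067
```

```bash
python3 -c "
from h import *
im=ctrl.read_camera('wrist'); cv2.imwrite('pics/w11.png',im[:,:,::-1]); m=ctrl.camera_model('wrist')
plan([.4835,.218,.10],1.643)
for q in ['pusher_grip','pusher','black_tray']: print(q,[(np.round(d['location'],4).tolist(),round(d['conf'],2)) for d in ctrl.tip_of('wrist',q)])
for d in ctrl.regions_of('wrist','pusher'):
  r=d['region']; v,u=np.nonzero(r); print(d['conf'],len(u),u.min(),u.max(),v.min(),v.max(), im[r].mean(0))
print(ctrl.sense()['time_s'])"
```

```text
at [0.4759 0.2024 0.1746] [-3.124 -0.007  1.661] t 28.9 need cm [1.43 1.03 7.45] turn [-0.17 -0.07  0.18] rows>= 1.9
pusher_grip [([0.4906, 0.2183, 0.0507], 0.91)]
pusher [([0.4868, 0.2151, 0.0036], 0.72)]
black_tray [([0.4832, 0.269, 0.0034], 0.88), ([0.4867, 0.2177, 0.0518], 0.71)]
0.6 771 321 345 160 197 [141.692607   139.10376135 138.73022049]
29.1
```

View pics/w11.png

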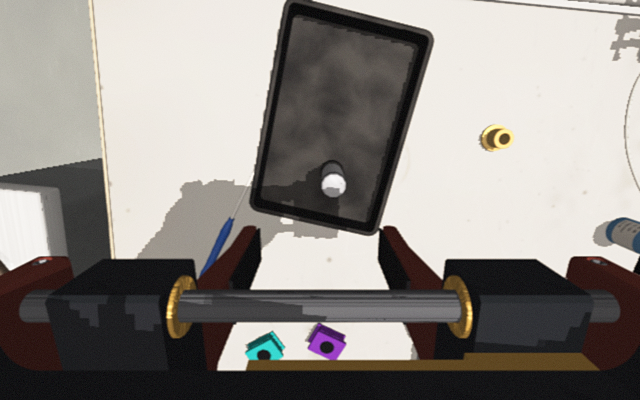

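Pusher top at about (333,184), standing in the tray.

```bash
python3 -c "
from h import *
p=ray('wrist',(333.5,184.5),.078); print(p)
plan([p[0],p[1],.10],1.643)"
```

```text
[0.4892331  0.21440286 0.078     ]
at [0.4791 0.1979 0.1742] [-3.124 -0.006  1.653] t 29.1 need cm [1.51 1.28 7.41] turn [-0.17 -0.06  0.09] rows>= 1.9
```

Request:
{"fn": "jog_arm", "kwargs": {"increments": [60,0.6,0.5,1.5,-0.17,-0.06,0.1,60,0.6,0.4,1.5,0,0,0,60,0.3,0.2,1.5,0,0,0,60,0.1,0.1,1.5,0,0,0,60,0,0,0.5,0,0,0,60,0,0,0,0,0,0]}}

```text
time_s: 29.6
tcp_pos: [0.4954, 0.2076, 0.1044]
tool_rot: [3.141, 0.002, 1.627]
wrist_force: [-0.2, 0.1, 0.8]
opening: 0.067
```

```bash
python3 -c "
from h import *
plan([.4885,.2155,.033],1.643)
im=ctrl.read_camera('wrist')
for q in ['pusher_grip']: print(q,[(np.round(d['location'],4).tolist(),round(d['conf'],2)) for d in ctrl.tip_of('wrist',q)])
for d in ctrl.regions_of('wrist','pusher'):
  r=d['region']; v,u=np.nonzero(r); print(d['conf'],len(u),u.min(),u.max(),v.min(),v.max()); print(ray('wrist',((u.min()+u.max())/2,v.max()-(u.max()-u.min())/2),.078))
"
```

```text
at [0.4954 0.2076 0.1044] [3.141e+00 2.000e-03 1.627e+00] t 29.6 need cm [ 0.85 -0.64  7.14] turn [ 0.    0.02 -0.15] rows>= 1.8
pusher_grip [([0.488, 0.2158, 0.0497], 0.86)]
0.56 1534 288 323 172 226
[0.48705865 0.22236355 0.078     ]
```

Request:
{"fn": "jog_arm", "kwargs": {"increments": [60,0.5,-0.4,0,0,0,-0.15,60,0.4,-0.3,0.5,0,0,0,60,0,0,1.5,0,0,0,60,0,0,1.5,0,0,0,60,0,0,0.5,0,0,0,60,0,0,0,0,0,0]}}

```text
time_s: 30.25
tcp_pos: [0.4891, 0.22, 0.0687]
tool_rot: [3.131, -0.001, 1.646]
wrist_force: [-0.4, -0.5, -0.1]
opening: 0.0671
```

```bash
python3 -c "
from h import *
plan([.488,.217,.034],1.643)"
```

```text
at [0.4891 0.22   0.0687] [ 3.131e+00 -1.000e-03  1.646e+00] t 30.25 need cm [-0.29 -0.17  3.47] turn [ 0.1  -0.01  0.03] rows>= 0.8
```

Request:
{"fn": "jog_arm", "kwargs": {"increments": [60,-0.3,-0.15,1,0.1,0,0,60,0,0,1.2,0,0,0,60,0,0,0.7,0,0,0,60,0,0,0.3,0,0,0,60,0,0,0,0,0,0,255,0,0,0,0,0,0,255,0,0,0,0,0,0,255,0,0,0,0,0,0,255,0,0,0,0,0,0,255,0,0,0,0,0,0,255,0,0,0,0,0,0,255,0,0,0,0,0,0], "grip_force": 50}}

```text
time_s: 31.25
tcp_pos: [0.4887, 0.2179, 0.036]
tool_rot: [3.14, -0.002, 1.646]
wrist_force: [-0.7, -0.3, 0.1]
opening: 0.024
```

```bash
python3 -c "
from h import *
plan([.488,.217,.034],1.643)"
```

```text
at [0.4887 0.2179 0.036 ] [ 3.140e+00 -2.000e-03  1.646e+00] t 31.25 need cm [-0.08 -0.07  0.2 ] turn [ 0.01 -0.02  0.03] rows>= 0.1
```

Request:
{"fn": "jog_arm", "kwargs": {"increments": [255,0,0,0,0,0,0,255,0,0,0,0,0,0,255,0,0,-1,0,0,0,255,0,0,-3,0,0,0,255,0,0,-3.5,0,0,0,255,0,0,-3,0,0,0,255,0,0,0,0,0,0]}}

```text
time_s: 31.83
tcp_pos: [0.4861, 0.2175, 0.145]
tool_rot: [-3.136, -0.001, 1.649]
wrist_force: [1.3, 0.6, -1.6]
opening: 0.0215
```

```bash
python3 -c "
from h import *
rows([.654,-.0255,.145],1.643,10,255)"
```

```text
at [0.4861 0.2175 0.145 ] [-3.136e+00 -1.000e-03  1.649e+00] t 31.83 q7 -0.87
[255, -2.55, 1.48, -0.01, -0.01, -0.0, 0.01]
[255, -2.55, 1.49, -0.01, -0.01, -0.0, 0.01]
[255, -2.55, 1.49, -0.01, -0.01, -0.0, 0.01]
[255, -2.55, 1.49, -0.01, -0.01, -0.0, 0.01]
[255, -2.55, 1.49, -0.01, -0.01, -0.0, 0.01]
[255, -2.55, 1.49, -0.01, -0.01, -0.0, 0.01]
[255, -2.55, 1.49, -0.0, -0.01, -0.0, 0.01]
[255, -2.55, 1.49, -0.0, -0.01, -0.0, 0.01]
[255, -2.55, 1.5, -0.0, -0.01, -0.0, 0.01]
[255, -2.55, 1.5, -0.0, -0.01, -0.0, 0.01]
```

Request:
{"fn": "jog_arm", "kwargs": {"increments": [255,-2.5,1.5,-0.1,0,0,0,255,-2.5,1.5,-0.1,0,0,0,255,-2.5,1.5,0,0,0,0,255,-2.5,1.5,0,0,0,0,255,-2.5,1.5,0,0,0,0,255,-2.5,1.5,0,0,0,0,255,-2.5,1.5,0,0,0,0,255,-2.5,1.5,0,0,0,0,255,-2.5,1.4,0,0,0,0,255,-1.8,1.1,0,0,0,0,255,0,0,0,0,0,0,255,0,0,0,0,0,0]}}

```text
time_s: 32.83
tcp_pos: [0.6562, -0.0238, 0.1508]
tool_rot: [-3.141, -0.001, 1.653]
wrist_force: [-0.1, 0.4, -1.7]
opening: 0.0215
```

```bash
python3 -c "
from h import *
plan([.654,-.0255,.095],1.643)
im=ctrl.read_camera('wrist'); cv2.imwrite('pics/w12.png',im[:,:,::-1])
"
```

```text
at [ 0.6562 -0.0238  0.1508] [-3.141e+00 -1.000e-03  1.653e+00] t 32.83 need cm [-0.16 -0.23  5.58] turn [-0.01 -0.01  0.1 ] rows>= 1.4
```

Request:
{"fn": "jog_arm", "kwargs": {"increments": [255,-0.15,-0.2,1.5,0,0,0.1,255,0,0,1.5,0,0,0,255,0,0,1.5,0,0,0,255,0,0,1,0,0,0,255,0,0,0.5,0,0,0,255,0,0,0,0,0,0]}}

```text
time_s: 33.38
tcp_pos: [0.6516, -0.0196, 0.088]
tool_rot: [-3.14, -0.002, 1.651]
wrist_force: [-1.1, -0.4, -1.3]
opening: 0.0215
```

```bash
python3 -c "
from h import *
plan([.654,-.0255,.066],1.643); print(ctrl.sense()['wrist_force'])"
```

```text
at [ 0.6516 -0.0196  0.088 ] [-3.140e+00 -2.000e-03  1.651e+00] t 33.38 need cm [-0.61  0.2   2.2 ] turn [-0.01 -0.02  0.08] rows>= 0.6
[-1.1341176  -0.39907291 -1.28548108]
```

Request:
{"fn": "jog_arm", "kwargs": {"increments": [255,-0.4,0.15,0,0,0,0.08,255,-0.2,0.05,0,0,0,0,255,0,0,0.2,0,0,0,255,0,0,0.2,0,0,0,255,0,0,0,0,0,0]}}

```text
time_s: 33.8
tcp_pos: [0.6553, -0.0246, 0.0857]
tool_rot: [3.14, -0.003, 1.643]
wrist_force: [0.4, -0.7, -2.0]
opening: 0.0216
```

```bash
python3 -c "
from h import *
plan([.654,-.0255,.066],1.643); print(ctrl.sense()['wrist_force'])"
```

```text
at [ 0.6553 -0.0246  0.0857] [ 3.140e+00 -3.000e-03  1.643e+00] t 33.8 need cm [-0.09 -0.14  1.97] turn [ 0.01 -0.02  0.  ] rows>= 0.5
[ 0.43449308 -0.65972548 -1.96221839]
```

Request:
{"fn": "jog_arm", "kwargs": {"increments": [255,-0.05,-0.1,0.3,0,0,0,255,0,0,0.3,0,0,0,255,0,0,0.25,0,0,0,255,0,0,0.25,0,0,0,255,0,0,0.25,0,0,0,255,0,0,0.25,0,0,0]}}

```text
time_s: 34.3
tcp_pos: [0.6564, -0.0252, 0.0718]
tool_rot: [3.135, -0.001, 1.643]
wrist_force: [-0.4, 0.3, 0.2]
opening: 0.0214
```

```bash
python3 -c "
from h import *
plan([.654,-.0255,.066],1.643); print(ctrl.sense()['wrist_force'])"
```

```text
at [ 0.6564 -0.0252  0.0718] [ 3.135e+00 -1.000e-03  1.643e+00] t 34.3 need cm [-0.01 -0.24  0.58] turn [ 0.06 -0.01 -0.  ] rows>= 0.2
[-0.37173021  0.25111588  0.16917028]
```

Request:
{"fn": "jog_arm", "kwargs": {"increments": [255,0,-0.15,0.2,0.06,0,0,255,0,0,0.2,0,0,0,255,0,0,0.2,0,0,0]}}

```text
time_s: 34.55
tcp_pos: [0.6551, -0.0253, 0.0654]
tool_rot: [3.141, -0.001, 1.643]
wrist_force: [-7.2, -1.7, 24.0]
opening: 0.0215
```

```bash
python3 -c "
from h import *
plan([.654,-.0255,.066],1.643); print(ctrl.sense()['wrist_force'])"
```

```text
at [ 0.6551 -0.0253  0.0654] [ 3.141e+00 -1.000e-03  1.643e+00] t 34.55 need cm [-0.01 -0.11 -0.06] turn [ 0.   -0.01 -0.  ] rows>= 0.0
[-7.21697662 -1.66603688 23.97553528]
```

Request:
{"fn": "jog_arm", "kwargs": {"increments": [255,0,0,0.25,0,0,0,255,0,0,0.25,0,0,0]}}

```text
time_s: 34.72
tcp_pos: [0.6552, -0.0252, 0.0655]
tool_rot: [3.141, 0.001, 1.642]
wrist_force: [-8.9, -2.7, 23.8]
opening: 0.0215
```

```bash
python3 -c "
from h import *
s=ctrl.sense();print(s['tcp_pos'],s['wrist_force'])"
```

```text
[ 0.65522624 -0.02517419  0.06545292] [-8.88311291 -2.66181919 23.76891474]
```

Bay 3's cap is solid at TCP 0.0655, so home. On to bay 2.

Request:
{"fn": "jog_arm", "kwargs": {"increments": [255,0,0,-1.5,0,0,0,255,0,0,-1.5,0,0,0,255,-1.5,0,0,0,0,0,255,-2,0,0,0,0,0,255,-2,0,0,0,0,0,255,-1.2,0,0,0,0,0,255,0,0,0,0,0,0]}}

```text
time_s: 35.3
tcp_pos: [0.6593, -0.0971, 0.0956]
tool_rot: [-3.14, 0.003, 1.645]
wrist_force: [0.2, 0.2, -1.3]
opening: 0.0214
```

```bash
python3 -c "
from h import *
plan([.659,-.0934,.0655],1.643)
im=ctrl.read_camera('wrist'); cv2.imwrite('pics/w13.png',im[:,:,::-1])"
```

```text
at [ 0.6593 -0.0971  0.0956] [-3.140e+00  3.000e-03  1.645e+00] t 35.3 need cm [ 0.38 -0.    3.01] turn [-0.01  0.02  0.02] rows>= 0.7
```

Request:
{"fn": "jog_arm", "kwargs": {"increments": [255,0.3,0,0.4,0,0,0,255,0,0,0.6,0,0,0,255,0,0,0.3,0,0,0,255,0,0,0.3,0,0,0,255,0,0,0.25,0,0,0,255,0,0,0.25,0,0,0,255,0,0,0.25,0,0,0,255,0,0,0.25,0,0,0,255,0,0,0.25,0,0,0]}}

```text
time_s: 36.1
tcp_pos: [0.66, -0.0868, 0.0692]
tool_rot: [3.14, 0.003, 1.652]
wrist_force: [0.1, -0.4, 0.5]
opening: 0.0214
```

```bash
python3 -c "
from h import *
plan([.659,-.0934,.0655],1.643);print(ctrl.sense()['wrist_force'])"
```

```text
at [ 0.66   -0.0868  0.0692] [3.140e+00 3.000e-03 1.652e+00] t 36.1 need cm [-0.65 -0.15  0.38] turn [0.01 0.03 0.08] rows>= 0.2
[ 0.08346861 -0.4203605   0.54542061]
```

Request:
{"fn": "jog_arm", "kwargs": {"increments": [255,0,0,-0.8,0,0,0,255,-0.4,-0.1,0,0,0,0.08,255,-0.2,0,0,0,0,0,255,0,0,0,0,0,0]}}

```text
time_s: 36.43
tcp_pos: [0.6591, -0.0922, 0.0772]
tool_rot: [3.141, 0.003, 1.644]
wrist_force: [0.2, 0.5, -1.6]
opening: 0.0214
```

```bash
python3 -c "
from h import *
plan([.659,-.0934,.0655],1.643);print(ctrl.sense()['wrist_force'])"
```

```text
at [ 0.6591 -0.0922  0.0772] [3.141e+00 3.000e-03 1.644e+00] t 36.43 need cm [-0.11 -0.02  1.17] turn [0.01 0.03 0.01] rows>= 0.3
[ 0.23683517  0.53075246 -1.61162397]
```

Request:
{"fn": "jog_arm", "kwargs": {"increments": [255,-0.1,0,0.3,0,0.03,0,255,0,0,0.3,0,0,0,255,0,0,0.25,0,0,0,255,0,0,0.25,0,0,0,255,0,0,0.25,0,0,0,255,0,0,0.25,0,0,0]}}

```text
time_s: 36.93
tcp_pos: [0.6594, -0.0939, 0.0654]
tool_rot: [3.14, 0.002, 1.642]
wrist_force: [-8.6, -0.7, 22.6]
opening: 0.0217
```

```bash
python3 -c "
from h import *
plan([.659,-.0934,.0655],1.643);print(ctrl.sense()['wrist_force'])"
```

```text
at [ 0.6594 -0.0939  0.0654] [3.140e+00 2.000e-03 1.642e+00] t 36.93 need cm [ 0.05 -0.04 -0.01] turn [ 0.01  0.02 -0.01] rows>= 0.0
[-8.5589743  -0.74191021 22.57955347]
```

Bay 2 is solid at 0.0654. Now bay 1 at (0.6635, -0.1605).

Request:
{"fn": "jog_arm", "kwargs": {"increments": [255,0,0,-1.5,0,0,0,255,0,0,-1.5,0,0,0,255,-1.5,0,0,0,0,0,255,-2,0,0,0,0,0,255,-2,0,0,0,0,0,255,-0.8,0,0,0,0,0,255,0,0,0,0,0,0]}}

```text
time_s: 37.52
tcp_pos: [0.6643, -0.1612, 0.0964]
tool_rot: [3.14, 0.003, 1.645]
wrist_force: [0.3, 0.4, -2.0]
opening: 0.0216
```

```bash
python3 -c "
from h import *
plan([.6635,-.1605,.0655],1.643)"
```

```text
at [ 0.6643 -0.1612  0.0964] [3.140e+00 3.000e-03 1.645e+00] t 37.52 need cm [ 0.09 -0.08  3.09] turn [0.01 0.03 0.02] rows>= 0.8
```

Request:
{"fn": "jog_arm", "kwargs": {"increments": [255,0,0,0.4,0,0,0,255,0,-0.05,0.6,0,0,0,255,0,0,0.4,0,0,0,255,0,0,0,0,0,0]}}

```text
time_s: 37.85
tcp_pos: [0.6627, -0.1604, 0.0791]
tool_rot: [-3.141, 0.001, 1.645]
wrist_force: [-0.8, -0.9, -1.7]
opening: 0.0216
```

```bash
python3 -c "
from h import *
plan([.6635,-.1605,.0655],1.643)"
```

```text
at [ 0.6627 -0.1604  0.0791] [-3.141e+00  1.000e-03  1.645e+00] t 37.85 need cm [-0.02  0.08  1.36] turn [-0.    0.01  0.01] rows>= 0.3
```

Request:
{"fn": "jog_arm", "kwargs": {"increments": [255,0,0.05,0.3,0,0,0,255,0,0,0.3,0,0,0,255,0,0,0.25,0,0,0,255,0,0,0.25,0,0,0,255,0,0,0.25,0,0,0,255,0,0,0.25,0,0,0,255,0,0,0.25,0,0,0]}}

```text
time_s: 38.43
tcp_pos: [0.6641, -0.1575, 0.0654]
tool_rot: [3.141, 0.005, 1.649]
wrist_force: [-11.7, -1.7, 28.6]
opening: 0.0215
```

```bash
python3 -c "
from h import *
plan([.6635,-.1605,.0655],1.643);print(ctrl.sense()['wrist_force'])"
```

```text
at [ 0.6641 -0.1575  0.0654] [3.141 0.005 1.649] t 38.43 need cm [-0.3  -0.09 -0.  ] turn [0.01 0.05 0.06] rows>= 0.1
[-11.73036904  -1.65288108  28.56382086]
```

All three stop solidly at the same level. I'll lift and check from above.

Request:
{"fn": "jog_arm", "kwargs": {"increments": [255,0,0,-1.5,0,0,0,255,0,0,-3,0,0,0,255,-0.5,0,-4,0,0,0,255,-0.5,0,-4,0,0,0,255,-0.5,0,-2,0,0,0,255,0,0,0,0,0,0]}}

```text
time_s: 38.93
tcp_pos: [0.6641, -0.1683, 0.2132]
tool_rot: [-3.138, 0.0, 1.654]
wrist_force: [1.3, -0.5, -0.8]
opening: 0.0212
```

```bash
python3 -c "
from h import *
im=capfind(z=.032)
cv2.imwrite('pics/w14.png',cv2.resize(im[0:260,230:410,::-1],None,fx=2.3,fy=2.3,interpolation=cv2.INTER_CUBIC))
print([(np.round(d['location'],4).tolist(),round(d['conf'],2)) for d in ctrl.tip_of('wrist','cap_a_mid')])
print([(np.round(d['location'],4).tolist(),round(d['conf'],2)) for d in ctrl.boxes_of('wrist','cap_a_mid')])
rows([.487,.2175,.15],1.643,12,255)"
```

```text
cap conf 0.9 n 953 px [320. 174.] rgb [102. 101. 102.] c [ 0.6634 -0.1595] size [0.0413 0.0304] long yaw -1.476 disc [ 0.6635 -0.1602]
cap conf 0.89 n 1114 px [182.  12.] rgb [103.  51. 127.] c [ 0.5112 -0.0042] size [0.0454 0.0295] long yaw -0.396 disc [ 0.5072 -0.003 ]
cap conf 0.81 n 1042 px [319. 113.] rgb [135. 133. 134.] c [ 0.6572 -0.0932] size [0.0394 0.0303] long yaw -1.488 disc None
cap conf 0.75 n 1216 px [321.  44.] rgb [134. 132. 133.] c [ 0.6538 -0.0261] size [0.0399 0.0288] long yaw -1.489 disc None
[([0.6651, -0.1632, 0.0203], 0.69)]
[([0.6668, -0.1635, 0.0303], 0.63)]
at [ 0.6612 -0.1673  0.2067] [-3.129e+00 -2.000e-03  1.656e+00] t 39.13 q7 -0.12
[255, 3.32, -1.17, 0.49, -0.01, -0.0, 0.01]
[255, 3.32, -1.17, 0.49, -0.01, -0.0, 0.01]
[255, 3.31, -1.18, 0.49, -0.01, -0.0, 0.01]
[255, 3.31, -1.18, 0.49, -0.01, -0.0, 0.01]
[255, 3.31, -1.19, 0.49, -0.01, -0.0, 0.01]
[255, 3.31, -1.19, 0.48, -0.01, -0.0, 0.01]
[255, 3.31, -1.19, 0.48, -0.01, -0.0, 0.01]
[255, 3.31, -1.2, 0.48, -0.01, -0.0, 0.01]
[255, 3.31, -1.2, 0.48, -0.01, -0.0, 0.01]
[255, 3.31, -1.21, 0.48, -0.01, -0.0, 0.01]
[255, 3.31, -1.21, 0.48, -0.01, -0.0, 0.01]
[255, 3.3, -1.21, 0.47, -0.01, -0.0, 0.01]
```

View pics/w14.png

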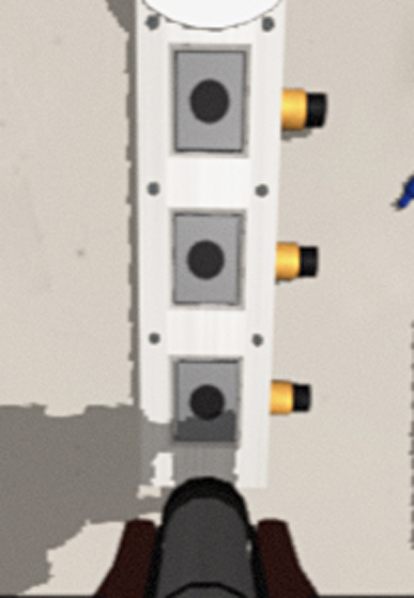

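All three caps lie flush. Return the pusher.

Request:
{"fn": "jog_arm", "kwargs": {"increments": [255,3.3,-1.2,0,0,0,0,255,3.3,-1.2,0,0,0,0,255,3.3,-1.2,0,0,0,0,255,3.3,-1.2,0,0,0,0,255,3.3,-1.2,0,0,0,0,255,3.3,-1.2,0,0,0,0,255,3.3,-1.2,0,0,0,0,255,3.3,-1.2,0.3,0,0,0,255,3.3,-1.2,0.3,0,0,0,255,3.3,-1.2,0.5,0,0,0,255,3,-1.1,0.5,0,0,0,255,2,-0.8,0.5,0,0,0]}}

```text
time_s: 40.13
tcp_pos: [0.4717, 0.2068, 0.1639]
tool_rot: [-3.094, -0.006, 1.646]
wrist_force: [-0.8, -0.2, -0.6]
opening: 0.0212
```

```bash
python3 -c "
from h import *
plan([.488,.2185,.06],1.643)"
```

```text
at [0.4717 0.2068 0.1639] [-3.094 -0.006  1.646] t 40.13 need cm [ 0.98  2.21 10.3 ] turn [-0.46 -0.06  0.03] rows>= 2.6
```

Request:
{"fn": "jog_arm", "kwargs": {"increments": [255,0.5,0.8,1,-0.45,-0.05,0,255,0.3,0.5,1.5,0,0,0,255,0.2,0.3,1.5,0,0,0,255,0,0,1.5,0,0,0,255,0,0,1,0,0,0,255,0,0,0,0,0,0,255,0,0,0,0,0,0]}}

```text
time_s: 40.72
tcp_pos: [0.4724, 0.2249, 0.0849]
tool_rot: [-3.123, -0.001, 1.664]
wrist_force: [0.3, -0.3, -1.9]
opening: 0.0213
```

```bash
python3 -c "
from h import *
plan([.488,.2185,.037],1.643)"
```

```text
at [0.4724 0.2249 0.0849] [-3.123e+00 -1.000e-03  1.664e+00] t 40.72 need cm [-0.78  1.58  4.76] turn [-0.18 -0.01  0.2 ] rows>= 1.2
```

Request:
{"fn": "jog_arm", "kwargs": {"increments": [255,0.5,0.6,0,-0.18,0,0.2,255,0.4,0.5,0.5,0,0,0,255,0,0,1,0,0,0,255,0,0,0.8,0,0,0,255,0,0,0,0,0,0]}}

```text
time_s: 41.13
tcp_pos: [0.4833, 0.234, 0.0601]
tool_rot: [-3.141, -0.001, 1.641]
wrist_force: [0.1, -0.4, -2.4]
opening: 0.0214
```

```bash
python3 -c "
from h import *
plan([.486,.233,.037],1.643)"
```

```text
at [0.4833 0.234  0.0601] [-3.141e+00 -1.000e-03  1.641e+00] t 41.13 need cm [-0.12  0.26  2.31] turn [-0.01 -0.01 -0.02] rows>= 0.6
```

Request:
{"fn": "jog_arm", "kwargs": {"increments": [255,0,0,1,0,0,0,255,0,0,0.7,0,0,0,255,0,0,0.3,0,0,0,255,0,0,0.2,0,0,0,255,0,0,0.1,0,0,0,255,0,0,0.1,0,0,0]}}

```text
time_s: 41.63
tcp_pos: [0.4831, 0.2334, 0.036]
tool_rot: [-3.141, 0.002, 1.641]
wrist_force: [-3.3, -2.5, 12.4]
opening: 0.0215
```

```bash
python3 -c "
from h import *
plan([.486,.233,.0355],1.643); print(ctrl.sense()['wrist_force'])"
```

```text
at [0.4831 0.2334 0.036 ] [-3.141e+00  2.000e-03  1.641e+00] t 41.63 need cm [-0.06  0.28  0.05] turn [-0.01  0.02 -0.02] rows>= 0.1
[-3.29767112 -2.54211905 12.37403773]
```

Standing on the floor. Release, lift and back away.

Request:
{"fn": "jog_arm", "kwargs": {"increments": [255,0,0,0,0,0,0,200,0,0,0,0,0,0,150,0,0,0,0,0,0,100,0,0,0,0,0,0,80,0,0,0,0,0,0,80,0,0,0,0,0,0,80,0,0,-1,0,0,0,80,0,0,-3,0,0,0,80,0,0,-4,0,0,0,80,0,0,-4,0,0,0,0,0,0,-2,0,0,0,0,0,0,0,0,0,0]}}

```text
time_s: 42.63
tcp_pos: [0.4813, 0.2346, 0.1836]
tool_rot: [-3.136, 0.001, 1.645]
wrist_force: [0.3, 0.7, -0.1]
opening: 0.0702
```

```bash
python3 -c "
from h import *
im=ctrl.read_camera('side')
for q in ['pusher_grip','pusher']: print(q,[(np.round(d['location'],4).tolist(),round(d['conf'],2)) for d in ctrl.tip_of('side',q)])
rows([.65,.048,.19],0.69,11,0)"
```

```text
pusher_grip [([0.485, 0.2306, 0.0513], 0.56)]
pusher [([0.4829, 0.2322, 0.0013], 0.65)]
at [0.4798 0.2328 0.1788] [-3.131  0.004  1.644] t 42.78 q7 -0.87
[0, -1.79, 1.42, -0.11, -0.01, 0.01, 0.83]
[0, -1.66, 1.57, -0.11, -0.01, 0.01, 0.83]
[0, -1.52, 1.71, -0.11, -0.01, 0.01, 0.83]
[0, -1.36, 1.83, -0.11, -0.01, 0.01, 0.83]
[0, -1.2, 1.94, -0.11, -0.01, 0.01, 0.83]
[0, -1.03, 2.04, -0.11, -0.01, 0.01, 0.83]
[0, -0.85, 2.12, -0.11, -0.01, 0.01, 0.83]
[0, -0.66, 2.19, -0.11, -0.01, 0.01, 0.83]
[0, -0.47, 2.24, -0.11, -0.01, 0.01, 0.83]
[0, -0.27, 2.27, -0.11, -0.01, 0.01, 0.83]
[0, -0.07, 2.28, -0.1, -0.01, 0.01, 0.83]
```

Request:
{"fn": "jog_arm", "kwargs": {"increments": [0,-1.8,1.4,-0.1,0,0,0.83,0,-1.65,1.55,-0.1,0,0,0.83,0,-1.5,1.7,-0.1,0,0,0.83,0,-1.35,1.85,-0.1,0,0,0.83,0,-1.2,1.95,0,0,0,0.83,0,-1.05,2.05,0,0,0,0.83,0,-0.85,2.1,0,0,0,0.83,0,-0.65,2.2,0,0,0,0.83,0,-0.5,2.2,0,0,0,0.83,0,-0.3,2.2,0,0,0,0.83,0,0,2,0,0,0,0.7,0,0,0,0,0,0,0]}}

```text
time_s: 43.78
tcp_pos: [0.6393, 0.0358, 0.1562]
tool_rot: [-3.124, 0.045, 0.663]
wrist_force: [-0.6, -1.6, -0.6]
opening: 0.0881
```

```bash
python3 -c "
from h import *
plan([.65,.048,.10],.69)"
```

```text
at [0.6393 0.0358 0.1562] [-3.124  0.045  0.663] t 43.78 need cm [ 1.84 -0.21  5.55] turn [-0.17  0.43 -0.26] rows>= 1.4
```

Request:
{"fn": "jog_arm", "kwargs": {"increments": [0,0.5,0,0.8,-0.17,0.43,-0.26,0,0.5,-0.1,1.2,0,0,0,0,0.3,0,1.2,0,0,0,0,0.2,0,1,0,0,0,0,0,0,0,0,0,0]}}

```text
time_s: 44.2
tcp_pos: [0.6459, 0.0463, 0.1028]
tool_rot: [-3.134, 0.011, 0.692]
wrist_force: [-0.8, -0.2, -0.6]
opening: 0.088
```

```bash
python3 -c "
from h import *
plan([.65,.048,.052],.69)"
```

```text
at [0.6459 0.0463 0.1028] [-3.134  0.011  0.692] t 44.2 need cm [0.48 0.17 5.07] turn [-0.07  0.1   0.02] rows>= 1.2
```

Request:
{"fn": "jog_arm", "kwargs": {"increments": [0,0.3,0.1,1,-0.07,0.1,0,0,0.15,0.05,1.2,0,0,0,0,0,0,1.2,0,0,0,0,0,0,0.8,0,0,0,0,0,0,0.4,0,0,0,0,0,0,0.1,0,0,0]}}

```text
time_s: 44.7
tcp_pos: [0.6484, 0.0511, 0.0496]
tool_rot: [-3.137, 0.006, 0.696]
wrist_force: [0.0, 0.6, -0.2]
opening: 0.0878
```

```bash
python3 -c "
from h import *
plan([.65,.048,.052],.69)"
```

```text
at [0.6484 0.0511 0.0496] [-3.137  0.006  0.696] t 44.7 need cm [-0.08  0.34 -0.24] turn [-0.04  0.05  0.06] rows>= 0.1
```

Request:
{"fn": "jog_arm", "kwargs": {"increments": [0,-0.05,0.3,0,0,0,0,255,0,0,0,0,0,0,255,0,0,0,0,0,0,255,0,0,0,0,0,0,255,0,0,0,0,0,0,255,0,0,0,0,0,0,255,0,0,0,0,0,0], "grip_force": 35}}

```text
time_s: 45.28
tcp_pos: [0.6506, 0.0486, 0.0515]
tool_rot: [-3.137, 0.004, 0.696]
wrist_force: [-0.6, 3.0, -3.6]
opening: 0.0534
```

Request:
{"fn": "jog_arm", "kwargs": {"increments": [255,0,0,0,0,0,0.85,255,0,0,0,0,0,0.85,255,0,0,0,0,0,0.85,255,0,0,0,0,0,0.85,255,0,0,0,0,0,0.85,255,0,0,0,0,0,0.85,255,0,0,0,0,0,0.85,255,0,0,0,0,0,0.85,255,0,0,0,0,0,0.85,255,0,0,0,0,0,0.85,255,0,0,0,0,0,0.85,255,0,0,0,0,0,0.85]}}

```text
time_s: 46.28
tcp_pos: [0.6511, 0.0452, 0.0514]
tool_rot: [3.137, 0.002, -0.417]
wrist_force: [-0.4, -0.8, -1.0]
opening: 0.0536
```

```bash
python3 -c "
from h import *
plan([.65,.048,.052],.69-1.22);s=ctrl.sense();print(s['wrist_force'],s['moment'],s['q'][6])"
```

```text
at [0.6511 0.0452 0.0514] [ 3.137e+00  2.000e-03 -4.170e-01] t 46.28 need cm [-0.21 -0.21 -0.06] turn [0.04 0.02 1.08] rows>= 1.1
[-0.41709221 -0.81208674 -1.01749715] [0.01172886 0.016077   0.12143591] -2.344555882438675
```

Request:
{"fn": "jog_arm", "kwargs": {"increments": [255,-0.1,-0.1,0,0,0,0.8,255,0,0,0,0,0,0.5,255,0,0,0,0,0,0.3]}}

```text
time_s: 46.53
tcp_pos: [0.6505, 0.0449, 0.0515]
tool_rot: [3.135, -0.0, -0.595]
wrist_force: [-5.4, 2.5, 2.8]
opening: 0.0533
```

```bash
python3 -c "
from h import *
plan([.65,.048,.052],.69-1.22);s=ctrl.sense();print(s['wrist_force'],s['moment'],s['q'][6])"
```

```text
at [0.6505 0.0449 0.0515] [ 3.135 -0.    -0.595] t 46.53 need cm [-0.21 -0.23 -0.06] turn [ 0.07 -0.   -0.62] rows>= 0.6
[-5.39098183  2.50183625  2.80132761] [0.6532357  1.49719744 1.43311348] -2.497269230648505
```

Request:
{"fn": "jog_arm", "kwargs": {"increments": [200,0,0,0,0,0,0,100,0,0,0,0,0,0,0,0,0,0,0,0,0,0,0,0,0,0,0,0,0,0,0,0,0,0,0,0,0,0,0,0,0,0,0,0,0,-1.5,0,0,0,0,0,0,-3,0,0,0,0,0,0,-4,0,0,0,0,-2,0,-4,0,0,-0.8,0,-2,0,-3,0,0,-0.8,0,-2,0,-2,0,0,-0.8,0,0,0,0,0,0,0]}}

```text
$.increments: bad value
```

Run:
```python
from h import *
plan([.6,0,.3],0)
im=ctrl.read_camera('wrist'); cv2.imwrite('pics/w15.png',im[:,:,::-1]); m=ctrl.camera_model('wrist')
g=im.mean(2).astype(np.float32); c=np.array([.6495,.047])
# top-down map at lug height, white lug shows as bright within r 29-37 mm, ring/shadow dark
for z,rs in((.06,(30,33,36)),(.036,(39,41,43))):
  for r in rs:
    uv=np.array([proj('wrist',[c[0]+r/1000*np.cos(a),c[1]+r/1000*np.sin(a),z],m) for a in np.radians(np.arange(120,250,5))],np.float32)
    print(z,r,cv2.remap(g,uv[None,:,0],uv[None,:,1],1)[0].round().astype(int).tolist())
capfind(z=.032)
im=ctrl.read_camera('scene')
print([(np.round(d['location'],4).tolist(),round(d['conf'],2)) for d in ctrl.tip_of('scene','pusher_grip')])
```

```text
at [0.6505 0.0449 0.0515] [ 3.135 -0.    -0.595] t 46.53 need cm [ -1.65   6.72 -24.81] turn [ 0.07  0.02 -5.68] rows>= 6.3
0.06 30 [55, 61, 85, 90, 86, 83, 85, 89, 93, 64, 56, 81, 49, 33, 122, 32, 13, 53, 51, 13, 11, 13, 12, 13, 9, 14]
0.06 33 [88, 89, 91, 89, 87, 90, 88, 89, 92, 87, 82, 79, 58, 68, 35, 120, 131, 119, 12, 11, 14, 12, 11, 24, 26, 23]
0.06 36 [88, 101, 108, 82, 106, 107, 105, 105, 107, 102, 70, 55, 68, 52, 73, 34, 127, 11, 10, 15, 8, 19, 28, 28, 28, 25]
0.036 39 [109, 46, 33, 32, 37, 39, 38, 36, 35, 42, 64, 142, 146, 148, 25, 14, 13, 10, 11, 10, 17, 27, 24, 29, 25, 106]
0.036 41 [88, 35, 42, 52, 60, 72, 66, 56, 42, 38, 56, 142, 145, 125, 11, 39, 13, 13, 13, 13, 26, 26, 29, 23, 135, 170]
0.036 43 [35, 53, 80, 74, 41, 54, 59, 70, 79, 61, 39, 53, 147, 17, 87, 102, 10, 14, 10, 23, 26, 26, 26, 130, 170, 171]
cap conf 0.98 n 2394 px [611.  21.] rgb [92. 92. 94.] c [ 0.6649 -0.151 ] size [0.0303 0.0271] long yaw 0.077 disc [ 0.6635 -0.156 ]
cap conf 0.91 n 4290 px [515.  90.] rgb [105. 105. 106.] c [ 0.6597 -0.0914] size [0.0415 0.0323] long yaw -1.5 disc [ 0.6588 -0.0923]
cap conf 0.68 n 3393 px [416. 162.] rgb [116. 115. 116.] c [ 0.6553 -0.0252] size [0.0398 0.0312] long yaw -1.495 disc [ 0.6545 -0.0253]
[([0.483, 0.2369, 0.0538], 0.47)]
```

The call was refused (row count); resend with 12 rows.

Request:
{"fn": "jog_arm", "kwargs": {"increments": [200,0,0,0,0,0,0,100,0,0,0,0,0,0,0,0,0,0,0,0,0,0,0,0,0,0,0,0,0,0,0,0,0,0,0,0,0,0,-1.5,0,0,0,0,0,0,-3,0,0,0,0,0,0,-4,0,0,0,0,-2,0,-4,0,0,-0.8,0,-2,0,-3,0,0,-0.8,0,-2,0,-2,0,0,-0.8,0,0,0,0,0,0,0]}}

```text
time_s: 47.78
tcp_pos: [0.601, 0.0736, 0.2304]
tool_rot: [3.139, 0.001, -0.34]
wrist_force: [0.9, 0.9, 1.3]
opening: 0.0879
```

```bash
cat > chk.py <<'E'
from h import *
plan([.6,0,.3],0)
im=ctrl.read_camera('wrist'); cv2.imwrite('pics/w16.png',im[:,:,::-1]); m=ctrl.camera_model('wrist')
g=im.mean(2).astype(np.float32); c=np.array([.6495,.047])
for z,rs in((.06,(30,32,34,36)),(.036,(39,41,43))):
  for r in rs:
    uv=np.array([proj('wrist',[c[0]+r/1000*np.cos(a),c[1]+r/1000*np.sin(a),z],m) for a in np.radians(np.arange(120,250,5))],np.float32)
    print(z,r,cv2.remap(g,uv[None,:,0],uv[None,:,1],1)[0].round().astype(int).tolist())
capfind(z=.032)
E
python3 chk.py
```

```text
at [0.601  0.0736 0.2304] [ 3.139e+00  1.000e-03 -3.400e-01] t 47.78 need cm [ 2.36  6.98 -6.94] turn [ 0.02  0.01 -3.25] rows>= 3.3
0.06 30 [242, 241, 241, 242, 230, 238, 242, 233, 156, 184, 244, 222, 189, 183, 169, 152, 161, 158, 156, 160, 157, 155, 157, 162, 150, 167]
0.06 32 [240, 240, 240, 240, 237, 235, 241, 218, 153, 221, 241, 239, 243, 241, 236, 209, 197, 199, 166, 193, 209, 215, 211, 220, 217, 222]
0.06 34 [240, 240, 240, 239, 236, 235, 241, 213, 152, 210, 240, 240, 212, 241, 226, 242, 240, 242, 232, 242, 245, 244, 242, 241, 241, 241]
0.06 36 [241, 240, 240, 240, 240, 230, 232, 208, 161, 238, 240, 241, 76, 196, 97, 241, 239, 241, 184, 147, 141, 171, 207, 241, 239, 239]
0.036 39 [240, 241, 241, 240, 240, 221, 241, 230, 156, 199, 240, 240, 150, 228, 181, 242, 240, 241, 226, 217, 219, 228, 238, 239, 239, 240]
0.036 41 [241, 241, 240, 240, 241, 228, 177, 220, 196, 232, 240, 241, 66, 185, 80, 241, 239, 241, 94, 57, 65, 74, 186, 240, 240, 239]
0.036 43 [237, 236, 239, 238, 236, 238, 185, 240, 236, 239, 240, 240, 200, 241, 175, 242, 241, 243, 131, 148, 166, 124, 194, 240, 240, 240]
cap conf 0.95 n 1102 px [503.  52.] rgb [92. 91. 93.] c [ 0.6622 -0.1601] size [0.0413 0.029 ] long yaw -1.507 disc [ 0.6626 -0.1615]
cap conf 0.93 n 1015 px [386. 105.] rgb [111. 110. 111.] c [ 0.6531 -0.0263] size [0.0404 0.0307] long yaw -1.506 disc [ 0.6529 -0.0269]
cap conf 0.8 n 1066 px [444.  80.] rgb [100. 100. 101.] c [ 0.6569 -0.0934] size [0.0404 0.0315] long yaw -1.473 disc [ 0.6566 -0.0942]
cap conf 0.65 n 669 px [394. 223.] rgb [61. 32. 74.] c [0.5117 0.0029] size [0.0447 0.0335] long yaw -0.388 disc [0.5094 0.0032]
cap conf 0.34 n 4325 px [244. 298.] rgb [37. 35. 34.] c [0.4863 0.2387] size [0.1618 0.1465] long yaw 1.439 disc [0.4625 0.2296]
```

The marks read: two dots at 185°, bar at about 219°, single dot at about 150°. The lug's edge shadow now lies at 160°, so the pointer is at run. Handing in.

```bash
python3 -c "
from h import *
print(ctrl.finish_job())"
```

```text
the job is handed in; nothing more can be done
None
```

I carried out every step and handed the job in at about 48 s on the robot's clock. No verdict was reported.

**What I did**
- **Collar to shut:** I turned it from half-way to the bar, and a picture showed the pointer there.
- **Caps:** I laid the three grey caps in bays 1, 2 and 3 and pressed each down with the pusher. Cap a had been knocked aside near the start, so I measured it again before gripping it.
- **Pusher and collar back:** I stood the pusher back in the black tray, about 16 mm from where it began. I then turned the collar back to run.

**Last checks**
- **Caps home:** Each press stopped firmly at the same height (tool at 0.0654–0.0655 m, 23–29 N). The picture from above shows all three lying flush, and the network's centres match the bays to about 2 mm.
- **Pusher:** After release the side view placed its grip point at (0.485, 0.231, 0.051), which fits upright on the tray floor. I did not measure its tilt.
- **Collar at run:** The turn ended against the end stop. I had used up the 16 pictures, so I checked the pointer by a brightness profile instead. It puts the lug at about 150°, in line with the single dot.

**What went wrong or disagreed**
- In the first overhead view the manifold measured about 3 mm off from the closer views. I used the closer views, which also agreed with where the collar was gripped.
- Bay 1's cap touched the chamfer with about 17 N on lowering. I backed off and shifted it before letting go.
- The first press in bay 2 was about 6 mm off centre, so I re-centred and pressed again.
- One move call was refused for having too many rows and was sent again.

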